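Pry the snap cover off the disc case

ROBOT

A 6-joint arm with a two-finger parallel gripper is mounted at the origin on the work surface. World frame = base frame: x ahead of the robot, y to its left, z up, the work surface at z = 0. Lengths are in m, angles in rad, forces in N, time in s.
With the tool pointing down it reaches from about 0.25 to 0.8 m from the base axis. Payload 3.9 kg.
Tool frame: the origin (TCP) lies at the very end of the fingers, on their centre line; the grasp point (between the pads) lies 19 mm behind it; z points along the fingers, y is the line along which they close (so a half turn about z gives the same grasp; the last joint's range is limited). The gripper opens to 85 mm and grips with 20 to 120 N. Pads are 22 mm wide; open, the fingers measure 114 mm over their backs; the gripper's body (76 mm by 85 mm) begins 54 mm behind the grasp point. The pads swing forward as they close: fully open they stand 13 mm farther back than shut.
Start: joints at [-1.263, 0.26, -0.138, 1.173, 0, 1.571], TCP at [0.159, -0.5, 0.231] pointing down, gripper open.
Joint ranges: [-2.78, 2.78], [-0.83, 1.72], [-1.28, 1.37], [-1.9, 2.12], [-1.57, 1.48], [-3.14, 3.14]. Speed limits (rad/s): [2.57, 2.57, 3.14, 3.14, 3.14, 3.14].

INTERFACE

Orientations are given as a unit quaternion [x, y, z, w].
In Python, from rig import telemetry, eyes, ctrl gives the robot as it stands. The module is installed in compiled form; this text tells all that it offers.
- The arm moves only by the tool send_rows, never from a script. Its argument "deltas" is a list of rows, each an object of numbers: "dx", "dy", "dz": the shift along the tool's x, y, z in cm; "rx", "ry", "rz": the turn, a rotation vector about the tool's x, y, z in rad; "jaw": the finger opening in cm, from 0 to 8.54. A call has 1 to 20 rows; each row is the pose to reach, as a shift and turn from the pose commanded when the call began, along the tool's axes at that moment; what a row does not reach only later rows make up. A row lasts 1/12 s, in which the tool goes at most 41.7 mm and 7.16 degrees, less where a joint would pass 70% of its speed; a pose out of reach is approached as far as the arm can. A call with a gripper value outside its range is refused whole. The fingers move at their own pace and stop on an object; "squeeze" is the grip in N (left out, the last holds). Time passes only in rows, so rows that repeat a pose let the fingers close. It gives the time, the measured TCP pose, the force, the opening and the grip force at its end, in the units of the state.
- telemetry.read_state(): the state, without advancing time (a new reading comes with each control period).
- eyes.grab_frame(name): name is "scene" or "top"; returns the picture (480x640x3 uint8, blue, green, red); there is no depth.
- eyes.camera_info(name): a dict with "intrinsics" (3x3 intrinsics, pixels), "view" (4x4, takes a point from world to camera coordinates). Camera axes: x right, y down, z forward; pixel columns grow to the right and rows downward; lengths in m; the calibration is good to about 2 mm. A picture is of the moment at which its call begins. camera_info takes no time and is no camera call.
- ctrl.sign_off(): hands the job in; it is judged then, once.
The state is a dict: "clock": time; "joint_positions": joint angles; "joint_velocities": joint speeds; "tau": joint torques, N m; "position": TCP position; "tool_rot": TCP orientation; "force": force on the tool from outside, world axes, zero at the start; "torque": the same for the moment, N m; "gripper_width": finger opening in m; "grasp_force": force on a finger pad.
Only numpy, scipy, OpenCV 4.12 (cv2) and the standard library are available. Lean on these libraries where they do the work, as an engineer would, in place of code of your own. Each camera call takes 0.05 s, during which the arm holds its last target. There are 200 camera calls.

TASK

The white cover of the small disc case is snapped in flush: take the flat-bladed opener from its wooden rest, slip the blade into the notch under the cover's edge and pry that end up until it unsnaps, using the blade and not the gripper for this. Then lay the opener back on its rest, lift the loosened cover off and set it gently in the middle of the white board, top side up. Leave the tape roll, the glue jar and the tweezers alone.

Things in the scene. Friction and masses are not known exactly. Their poses are not given: they have to be found in the camera images.
- case: grey plastic case, fixed to the bench, 118 (x) x 74 (y) x 44 mm high, walls 6 mm; origin at the centre of its underside, z up. The notch is in the middle of its -x end wall; the blade goes in along the case's +x. Two spring latches inside the side walls, 36 mm toward -x from its centre, hold the cover
- notch (a point): centre of the notch's opening in the outer face of the case's -x end wall, 32.5 mm above the bench: 29 mm wide (y), sill 27 mm above the bench, open upward. Right behind the 6 mm wall lies the cover's edge, its underside 38 mm above the bench. Under the cover is free room 32 mm wide (y), 40 mm inward
- cover_mid (a point): centre of the cover's plate: loose white plate 102 (x) x 60 (y) x 6 mm, 60 g, axes as the case, its top flush with the rim. Four feet 17 mm long under it, at x = -36 and +36, y = -18 and +18 mm (snap ridges reach y = 23 mm): laid down it stands level on them, plate centre 20 mm up
- cover_edge (a point): middle of the top edge of the cover's -x (notch) end, 51 mm from cover_mid; 44 mm above the bench when shut. This end is snapped down with about 4 N, the other only lies on a ledge. It unsnaps as it is lifted and must be lifted 15 mm or more; when the blade leaves, it then stays propped about 13 mm up on the latches, so the plate's long sides there stand clear of the rim and can be gripped across the 60 mm
- opener_grip (a point): where to grip the opener: on its wooden handle, 12 mm ahead of the handle's centre, half-way up. Handle 100 (x) x 16 (y) x 22 (z) mm, flat-sided, 70 g in all; the steel blade goes on along +x from the handle's front end, 38 mm ahead of this point. At the start it lies 31 mm above the bench
- opener_tip (a point): middle of the end of the opener's flat blade, 86 mm from opener_grip along the opener's +x, on the handle's centre line; blade 48 mm long, 14 mm wide (y), 2.5 mm thick (z). Axes as the opener
- rest: low fixed wooden rest, origin at the centre of its underside: base 105 (x) x 50 (y) x 4 mm, two crossbars at x = -38 and +38 mm, 8 mm thick, seats 20 mm above the bench, between side cheeks 24 mm apart (y), 6 mm higher. The opener lies along x in both seats, blade to +x, handle's centre above the origin
- board: white fixed board lying flat, 180 (x) x 160 (y) x 3 mm, origin at the centre of its underside
- tape_mid (a point): centre of a loose roll of tape lying flat, 80 mm across, 24 mm high; leave alone
- glue_mid (a point): centre of a loose standing glue jar, 48 mm across, 70 mm high; leave alone
- tweezers_mid (a point): centre of loose steel tweezers lying flat, about 125 mm long, 5 mm high; leave alone
Not all that is in view belongs to the job. There is more than one size of the part that bears opener_grip; the job needs the middle-sized.

How it is judged:
By the outcome, as a careful person would: the job done as asked, in the order asked, and still so for the second after the job is handed in, with the robot touching nothing.
It also fails if it takes over 58 s, if anything falls off the work surface, if the arm or the gripper's body presses on something with over 40 N, if the wrist force passes 120 N, or if a joint passes its speed limit or range.

## Working session

There is one attempt and no reset: what is moved stays moved. The work goes in short steps, Python scripts to look and compute and a tool call to move; the robot and the scene stay as the last step left them, time stands still between calls to the robot, and variables do not carry over. Pictures are saved under pics/ and viewed, at most 10 in all, crops included, and the job is handed in when it is done.

Besides the shell and the picture viewer there is one more tool, called after ">>>" in YAML: its name, and indented under it one key for each argument. send_rows: Moves the arm, as the interface text tells. Its arguments: {"type":"object","properties":{"deltas":{"type":"array"},"squeeze":{"type":"number"}},"required":["deltas"]}

```bash
mkdir -p pics; python3 - <<'E'
from rig import telemetry, eyes
import cv2
for n in("scene","top"):
    cv2.imwrite(f"pics/{n}0.png",eyes.grab_frame(n)); i=eyes.camera_info(n); print(n,i["intrinsics"],i["view"])
s=telemetry.read_state(); print(s)
E
```

```text
scene [[512.70355597   0.         329.93323216]
 [  0.         512.70355597 242.27717869]
 [  0.           0.           1.        ]] [[-0.85222545  0.5229317  -0.01594424  0.44318507]
 [ 0.35655312  0.5582351  -0.74916183 -0.15167687]
 [-0.38285984 -0.64413974 -0.66219509  1.36587966]
 [ 0.          0.          0.          1.        ]]
top [[445.20308134   0.         324.419026  ]
 [  0.         445.20308134 242.09110685]
 [  0.           0.           1.        ]] [[ 0.0161717  -0.99983301 -0.00851068  0.01975824]
 [-0.99569147 -0.01532626 -0.09145271  0.52303644]
 [ 0.091307    0.00995296 -0.99577305  0.94558751]
 [ 0.          0.          0.          1.        ]]
{'clock': 0.1, 'joint_positions': array([-1.26300307e+00,  2.60606197e-01, -1.39255792e-01,  1.17270953e+00,
        2.83744210e-06,  1.57076819e+00]), 'joint_velocities': array([ 0.00089976, -0.00161455,  0.0042069 ,  0.00114687,  0.00107628,
       -0.00070961]), 'tau': array([-5.99357099e-04, -4.06508160e+01,  2.54528350e+01,  1.01308920e-02,
        7.81341445e-07, -4.53443533e-06]), 'position': array([ 0.15886367, -0.49973166,  0.23054856]), 'tool_rot': array([ 9.88178722e-01,  1.53303702e-01, -1.34644940e-04, -8.77323608e-04]), 'force': array([-0.09739113,  0.39005288, -0.32198173]), 'torque': array([-0.01390718,  0.04025066, -0.02439248]), 'grasp_force': 0.0, 'gripper_width': 0.08535320120351184}
```

View pics/scene0.png

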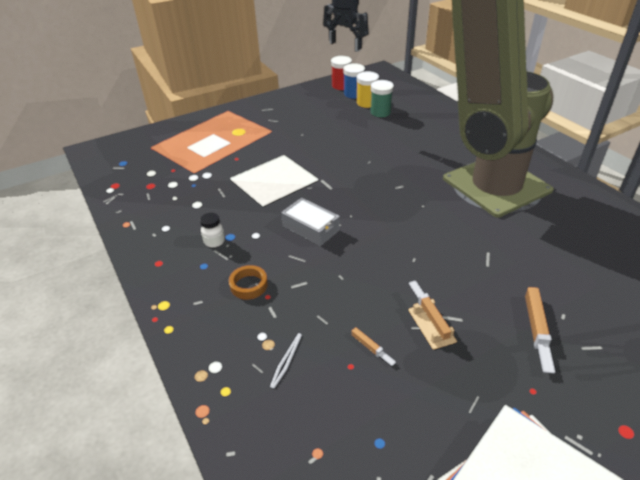

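View pics/top0.png

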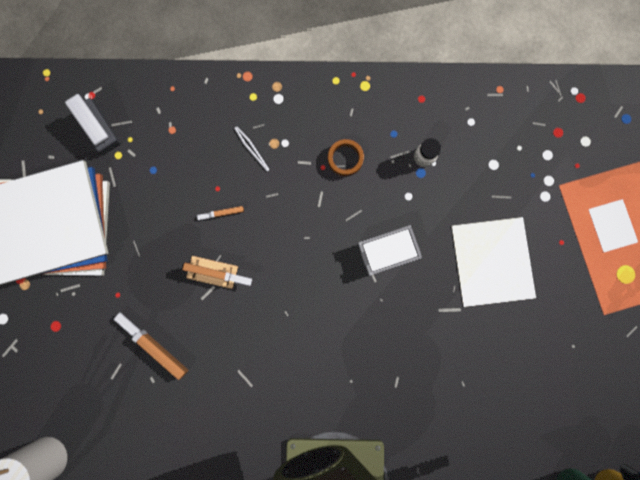

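Three openers in the top view: small at (220,213), middle on the wooden rest at (215,272), large at (150,345). The middle-sized one on the rest is the one meant, so I'll confirm it in an enlarged crop.

```bash
cat > h.py <<'E'
import numpy as np, cv2
from rig import telemetry, eyes
from scipy.spatial.transform import Rotation as R
def ray(n,u,v,z):
    "world point at height z seen at pixel u,v"
    i=eyes.camera_info(n);K=i["intrinsics"];V=np.array(i["view"])
    d=V[:3,:3].T@np.linalg.solve(K,[u,v,1.]);o=-V[:3,:3].T@V[:3,3]
    return o+d*(z-o[2])/d[2]
def proj(n,p):
    i=eyes.camera_info(n);V=np.array(i["view"]);c=V[:3,:3]@p+V[:3,3];q=i["intrinsics"]@c
    return q[:2]/q[2]
def crop(im,x,y,w,h,s):
    c=cv2.resize(im[y:y+h,x:x+w],None,fx=s,fy=s,interpolation=cv2.INTER_CUBIC)
    for k in range(0,w,10): cv2.line(c,(k*s,0),(k*s,6 if (x+k)%50 else 14),(0,255,255),1)
    for k in range(0,h,10): cv2.line(c,(0,k*s),(6 if (y+k)%50 else 14,k*s),(0,255,255),1)
    cv2.putText(c,f"{x},{y}",(18,24),0,.5,(0,255,255),1)
    return c
E
python3 - <<'E'
from h import *
t=cv2.imread("pics/top0.png");s=cv2.imread("pics/scene0.png")
a=np.hstack([crop(t,170,240,100,70,4),crop(t,340,210,100,70,4)])
b=np.hstack([crop(s,390,270,80,80,4)[:, :],crop(s,270,185,80,80,4)])
b=np.hstack([b,np.zeros((320,160,3),np.uint8)])
cv2.imwrite("pics/c1.png",np.vstack([a,b]))
E
```

```text
(no output)
```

View pics/c1.png

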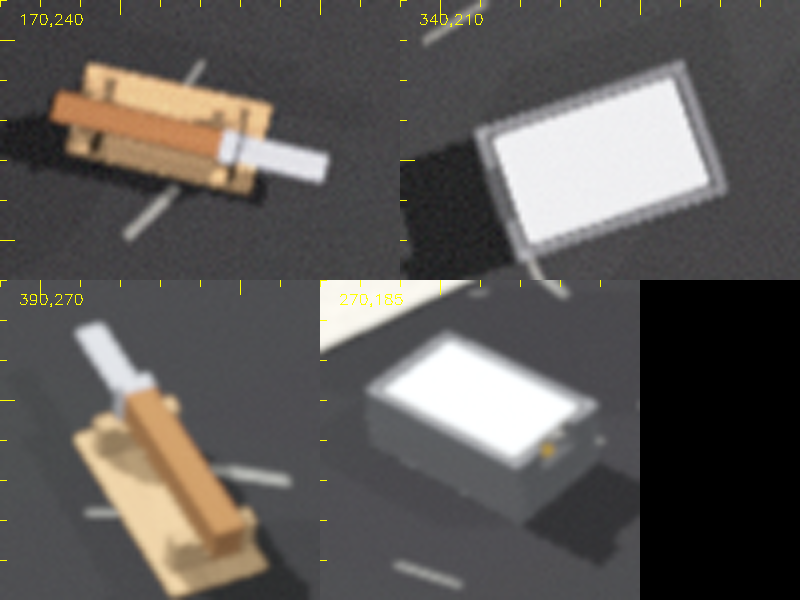

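```bash
python3 - <<'E'
from h import *
np.set_printoptions(precision=4,suppress=True)
def rect(n,P,z):
    W=np.array([ray(n,u,v,z)[:2] for u,v in P]);print(n,W.mean(0),[round(float(np.linalg.norm(W[i]-W[(i+1)%4])),4) for i in range(4)]);return W
W=rect("top",[(359.5,242.5),(411,225.75),(421.5,257.5),(370,275.5)],.044)
d=W[1]+W[2]-W[0]-W[3];print("case yaw",np.degrees(np.arctan2(d[1],d[0])), "notch end",(W[0]+W[3])/2)
W=rect("scene",[(270+277/4,185+125/4),(270+48/4,185+108/4),(270+130/4,185+55/4),(270+200/4,185+190/4)][:0] or [(270+277/4,185+125/4),(270+130/4,185+55/4),(270+48/4,185+108/4),(270+200/4,185+190/4)],.044)
d=W[1]+W[2]-W[0]-W[3];print("case yaw",np.degrees(np.arctan2(d[1],d[0])), "notch end",(W[0]+W[3])/2)
# rest base corners z=.004
W=rect("top",[(170+88/4,240+63/4),(170+272/4,240+103/4),(170+252/4,240+193/4),(170+66/4,240+153/4)],.004)
d=W[1]+W[2]-W[0]-W[3];print("rest yaw",np.degrees(np.arctan2(d[1],d[0])))
r=ray("top",170+53.5/4,240+104.5/4,.042);f=ray("top",170+222/4,240+143/4,.042);t=ray("top",170+327/4,240+168/4,.031)
print("handle rear/front",r,f,np.linalg.norm(r-f),"tip",t,"len",np.linalg.norm((t-r)[:2]))
d=t-r;print("yaw",np.degrees(np.arctan2(d[1],d[0])))
t2=ray("scene",390+90/4,270+45/4,.031);print("tip scene",t2)
rs=ray("scene",390+230/4,270+236/4,.042);print("rear scene",rs)
W=rect("top",[(452,226),(523,218),(535,298),(463,307)],.003)
d=W[1]+W[2]-W[0]-W[3];print("board dir",np.degrees(np.arctan2(d[1],d[0])))
print("tape",ray("top",346,157,.024),"glue",ray("top",428,147,.07),"tw",ray("top",252,149,.003))
s=telemetry.read_state();print(R.from_quat(s["tool_rot"]).as_matrix())
E
```

```text
top [ 0.5056 -0.113 ] [0.1159, 0.0711, 0.116, 0.0734]
case yaw -70.48092959146588 notch end [ 0.4862 -0.0584]
scene [ 0.5054 -0.1097] [0.114, 0.0698, 0.1199, 0.0733]
case yaw -70.75796221775664 notch end [ 0.4861 -0.0545]
top [0.4543 0.2753] [0.1052, 0.0506, 0.1058, 0.051]
rest yaw -101.17846747839222
handle rear/front [0.4649 0.3278 0.042 ] [0.4459 0.237  0.042 ] 0.0927200686354761 tip [0.4336 0.1826 0.031 ] len 0.1485229716910721
yaw -102.18801087100336
tip scene [0.4308 0.1828 0.031 ]
rear scene [0.4607 0.3228 0.042 ]
top [ 0.4864 -0.3454] [0.1593, 0.178, 0.1591, 0.1798]
board dir -82.327663554836
tape [ 0.7127 -0.0167  0.024 ] glue [ 0.7234 -0.1879  0.07  ] tw [0.7344 0.1962 0.003 ]
[[ 0.953   0.303  -0.0005]
 [ 0.303  -0.953   0.0017]
 [ 0.     -0.0018 -1.    ]]
```

The crop confirms the middle-sized opener lying in its rest. Its handle rear is at about (183,266) in the top view and its tip at (252,282). The case's notch is in its left end, at about (365,259). Next I go above the grip.

```bash
cat >> h.py <<'E'
def down(yaw,pitch=0):
    "tool down, tool x at world yaw (deg), then turned about its y by pitch deg"
    c,s=np.cos(np.radians(yaw)),np.sin(np.radians(yaw))
    return R.from_matrix(np.array([[c,s,0],[s,-c,0],[0,0,-1.]]))*R.from_euler("y",pitch,degrees=True)
def go(p,Rt):
    s=telemetry.read_state();R0=R.from_quat(s["tool_rot"])
    print("d cm",np.round(R0.inv().apply(np.array(p)-s["position"])*100,2),"r",np.round((R0.inv()*Rt).as_rotvec(),3),"t",round(s["clock"],2),"p",np.round(s["position"],4),"j",np.round(s["joint_positions"],2))
E
python3 -c "
from h import *
go([.4503,.2655,.115],down(78.5))"
```

```text
d cm [ 50.96 -64.08  11.67] r [-2.000e-03 -1.000e-03 -1.062e+00] t 0.1 p [ 0.1589 -0.4997  0.2305] j [-1.26  0.26 -0.14  1.17  0.    1.57]
```

>>> send_rows:
  deltas:
    - {"dx": 51,"dy": -64,"dz": 2,"rz": -1.06,"jaw": 4}
    - {"dx": 51,"dy": -64,"dz": 2,"rz": -1.06,"jaw": 4}
    - {"dx": 51,"dy": -64,"dz": 2,"rz": -1.06,"jaw": 4}
    - {"dx": 51,"dy": -64,"dz": 2,"rz": -1.06,"jaw": 4}
    - {"dx": 51,"dy": -64,"dz": 2,"rz": -1.06,"jaw": 4}
    - {"dx": 51,"dy": -64,"dz": 2,"rz": -1.06,"jaw": 4}
    - {"dx": 51,"dy": -64,"dz": 2,"rz": -1.06,"jaw": 4}
    - {"dx": 51,"dy": -64,"dz": 2,"rz": -1.06,"jaw": 4}
    - {"dx": 51,"dy": -64,"dz": 2,"rz": -1.06,"jaw": 4}
    - {"dx": 51,"dy": -64,"dz": 2,"rz": -1.06,"jaw": 4}
    - {"dx": 51,"dy": -64,"dz": 2,"rz": -1.06,"jaw": 4}
    - {"dx": 51,"dy": -64,"dz": 2,"rz": -1.06,"jaw": 4}
    - {"dx": 51,"dy": -64,"dz": 2,"rz": -1.06,"jaw": 4}
    - {"dx": 51,"dy": -64,"dz": 2,"rz": -1.06,"jaw": 4}
    - {"dx": 51,"dy": -64,"dz": 2,"rz": -1.06,"jaw": 4}
    - {"dx": 51,"dy": -64,"dz": 2,"rz": -1.06,"jaw": 4}
    - {"dx": 51,"dy": -64,"dz": 2,"rz": -1.06,"jaw": 4}
    - {"dx": 51,"dy": -64,"dz": 2,"rz": -1.06,"jaw": 4}
    - {"dx": 51,"dy": -64,"dz": 2,"rz": -1.06,"jaw": 4}
    - {"dx": 51,"dy": -64,"dz": 2,"rz": -1.06,"jaw": 4}

```text
invalid input
```

```bash
python3 -c "
from h import *
go([.4503,.2655,.095],down(78.5))"
```

```text
d cm [ 50.96 -64.07  13.67] r [-2.000e-03 -1.000e-03 -1.062e+00] t 0.1 p [ 0.1589 -0.4997  0.2305] j [-1.26  0.26 -0.14  1.17  0.    1.57]
```

>>> send_rows:
  deltas:
    - {"dx": 4,"dy": -5,"dz": 0,"rx": 0,"ry": 0,"rz": -0.1,"jaw": 4}
  squeeze: 40

```text
clock: 0.18
position: [0.1734, -0.4668, 0.2303]
tool_rot: [0.98, 0.201, -0.001, 0.002]
force: [2.0, -1.0, 1.7]
gripper_width: 0.0754
grasp_force: 0.0
```

```bash
python3 -c "
from h import *
go([.4503,.2655,.115],down(78.5))"
```

```text
d cm [ 54.32 -56.45  11.2 ] r [ 0.002  0.004 -0.965] t 0.18 p [ 0.1734 -0.4668  0.2303] j [-1.21  0.21 -0.21  1.15 -0.    1.52]
```

>>> send_rows:
  deltas:
    - {"dx": 54.3,"dy": -56.4,"dz": 2,"rx": 0,"ry": 0,"rz": -0.965,"jaw": 4}
    - {"dx": 54.3,"dy": -56.4,"dz": 2,"rx": 0,"ry": 0,"rz": -0.965,"jaw": 4}
    - {"dx": 54.3,"dy": -56.4,"dz": 2,"rx": 0,"ry": 0,"rz": -0.965,"jaw": 4}
    - {"dx": 54.3,"dy": -56.4,"dz": 2,"rx": 0,"ry": 0,"rz": -0.965,"jaw": 4}
    - {"dx": 54.3,"dy": -56.4,"dz": 2,"rx": 0,"ry": 0,"rz": -0.965,"jaw": 4}
    - {"dx": 54.3,"dy": -56.4,"dz": 2,"rx": 0,"ry": 0,"rz": -0.965,"jaw": 4}
    - {"dx": 54.3,"dy": -56.4,"dz": 2,"rx": 0,"ry": 0,"rz": -0.965,"jaw": 4}
    - {"dx": 54.3,"dy": -56.4,"dz": 2,"rx": 0,"ry": 0,"rz": -0.965,"jaw": 4}
    - {"dx": 54.3,"dy": -56.4,"dz": 2,"rx": 0,"ry": 0,"rz": -0.965,"jaw": 4}
    - {"dx": 54.3,"dy": -56.4,"dz": 2,"rx": 0,"ry": 0,"rz": -0.965,"jaw": 4}
    - {"dx": 54.3,"dy": -56.4,"dz": 2,"rx": 0,"ry": 0,"rz": -0.965,"jaw": 4}
    - {"dx": 54.3,"dy": -56.4,"dz": 2,"rx": 0,"ry": 0,"rz": -0.965,"jaw": 4}
    - {"dx": 54.3,"dy": -56.4,"dz": 2,"rx": 0,"ry": 0,"rz": -0.965,"jaw": 4}
    - {"dx": 54.3,"dy": -56.4,"dz": 2,"rx": 0,"ry": 0,"rz": -0.965,"jaw": 4}
    - {"dx": 54.3,"dy": -56.4,"dz": 2,"rx": 0,"ry": 0,"rz": -0.965,"jaw": 4}
    - {"dx": 54.3,"dy": -56.4,"dz": 8,"rx": 0,"ry": 0,"rz": -0.965,"jaw": 4}
    - {"dx": 54.3,"dy": -56.4,"dz": 11,"rx": 0,"ry": 0,"rz": -0.965,"jaw": 4}
    - {"dx": 54.3,"dy": -56.4,"dz": 11,"rx": 0,"ry": 0,"rz": -0.965,"jaw": 4}
    - {"dx": 54.3,"dy": -56.4,"dz": 11,"rx": 0,"ry": 0,"rz": -0.965,"jaw": 4}
    - {"dx": 54.3,"dy": -56.4,"dz": 11,"rx": 0,"ry": 0,"rz": -0.965,"jaw": 4}

```text
clock: 1.85
position: [0.4488, 0.275, 0.1181]
tool_rot: [0.773, 0.635, -0.001, -0.001]
force: [0.4, 0.5, 0.3]
gripper_width: 0.04
grasp_force: 0.0
```

```bash
python3 -c "
from h import *
go([.4503,.2655,.075],down(78.5))"
```

```text
d cm [-0.9   0.33  4.31] r [-0.002  0.     0.006] t 1.85 p [0.4488 0.275  0.1181] j [ 0.55  0.34 -0.34  0.9   0.    2.31]
```

>>> send_rows:
  deltas:
    - {"dx": -0.9,"dy": 0.3,"dz": 3,"rx": 0,"ry": 0,"rz": 0,"jaw": 4}
    - {"dx": -0.9,"dy": 0.3,"dz": 4.3,"rx": 0,"ry": 0,"rz": 0,"jaw": 4}
    - {"dx": -0.9,"dy": 0.3,"dz": 4.3,"rx": 0,"ry": 0,"rz": 0,"jaw": 4}

```text
clock: 2.1
position: [0.4469, 0.2608, 0.0745]
tool_rot: [0.773, 0.634, -0.004, -0.001]
force: [-0.9, -0.5, 0.0]
gripper_width: 0.0402
grasp_force: 0.0
```

```bash
python3 - <<'E'
from h import *
go([.4503,.2655,.012],down(78.5))
s=eyes.grab_frame("scene");t=eyes.grab_frame("top")
cv2.imwrite("pics/c2.png",np.hstack([crop(s,380,220,100,140,4),crop(t,170,210,100,140,4)]))
p=telemetry.read_state()["position"];print(proj("scene",p),proj("top",p))
E
```

```text
d cm [0.56 0.28 6.25] r [-0.006  0.005  0.003] t 2.1 p [0.4469 0.2608 0.0745] j [ 0.53  0.37 -0.42  0.79 -0.    2.3 ]
[433.14427203 293.07297375] [209.38846105 273.57763355]
```

View pics/c2.png

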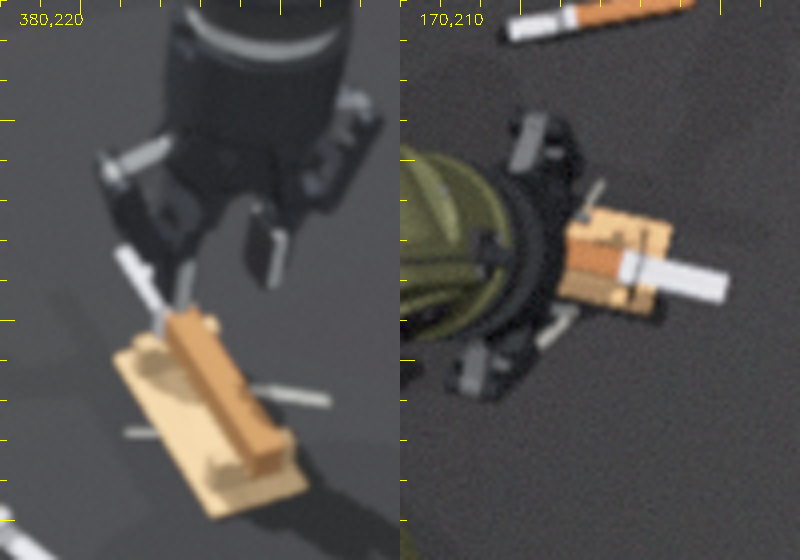

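The fingers hang over the handle, one on each side, at about scene (433,285), and the handle runs between them. I descend after a pose check.

```bash
python3 -c "
from h import *
go([.4503,.2655,.012],down(78.5))"
```

```text
d cm [0.37 0.03 6.59] r [-0.001  0.001  0.003] t 2.2 p [0.4494 0.262  0.0779] j [ 0.53  0.37 -0.41  0.79  0.    2.3 ]
```

>>> send_rows:
  deltas:
    - {"dx": 0.35,"dy": 0,"dz": 2,"rx": 0,"ry": 0,"rz": 0,"jaw": 4}
    - {"dx": 0.35,"dy": 0,"dz": 4,"rx": 0,"ry": 0,"rz": 0,"jaw": 4}
    - {"dx": 0.35,"dy": 0,"dz": 5.6,"rx": 0,"ry": 0,"rz": 0,"jaw": 4}
    - {"dx": 0.35,"dy": 0,"dz": 6.4,"rx": 0,"ry": 0,"rz": 0,"jaw": 4}
    - {"dx": 0.35,"dy": 0,"dz": 6.6,"rx": 0,"ry": 0,"rz": 0,"jaw": 4}
    - {"dx": 0.35,"dy": 0,"dz": 6.6,"rx": 0,"ry": 0,"rz": 0,"jaw": 4}
    - {"dx": 0.35,"dy": 0,"dz": 6.6,"rx": 0,"ry": 0,"rz": 0,"jaw": 4}
  squeeze: 60

```text
clock: 2.78
position: [0.4516, 0.2662, 0.0135]
tool_rot: [0.774, 0.634, 0.001, 0.0]
force: [0.5, -0.1, -0.3]
gripper_width: 0.0402
grasp_force: 0.0
```

>>> send_rows:
  deltas:
    - {"dx": 0,"dy": 0,"dz": 0,"rx": 0,"ry": 0,"rz": 0,"jaw": 1}
    - {"dx": 0,"dy": 0,"dz": 0,"rx": 0,"ry": 0,"rz": 0,"jaw": 1}
    - {"dx": 0,"dy": 0,"dz": 0,"rx": 0,"ry": 0,"rz": 0,"jaw": 1}
    - {"dx": 0,"dy": 0,"dz": 0,"rx": 0,"ry": 0,"rz": 0,"jaw": 1}
    - {"dx": 0,"dy": 0,"dz": 0,"rx": 0,"ry": 0,"rz": 0,"jaw": 1}
    - {"dx": 0,"dy": 0,"dz": 0,"rx": 0,"ry": 0,"rz": 0,"jaw": 1}
  squeeze: 60

```text
clock: 3.28
position: [0.4516, 0.2662, 0.0135]
tool_rot: [0.774, 0.634, 0.001, 0.0]
force: [-0.9, 0.1, 6.2]
gripper_width: 0.0153
grasp_force: 58.6
```

```bash
python3 -c "
from h import *
s=telemetry.read_state();print(s['force'],s['torque'],s['grasp_force'],s['gripper_width'])
go([.4503,.2655,.012],down(78.5))"
```

```text
[-0.85603189  0.0642322   6.2104636 ] [-0.10649369  0.15495555 -0.03580448] 58.57297718524933 0.015267843966087198
d cm [-0.09 -0.11  0.15] r [ 0.002 -0.001  0.003] t 3.28 p [0.4516 0.2662 0.0135] j [ 0.53  0.45 -0.49  0.63 -0.    2.3 ]
```

>>> send_rows:
  deltas:
    - {"dx": 0,"dy": 0,"dz": -1,"rx": 0,"ry": 0,"rz": 0,"jaw": 1}
    - {"dx": 0,"dy": 0,"dz": -3,"rx": 0,"ry": 0,"rz": 0,"jaw": 1}
    - {"dx": 0,"dy": 0,"dz": -6,"rx": 0,"ry": 0,"rz": 0,"jaw": 1}
    - {"dx": 0,"dy": 0,"dz": -7.5,"rx": 0,"ry": 0,"rz": 0,"jaw": 1}
    - {"dx": 0,"dy": 0,"dz": -7.5,"rx": 0,"ry": 0,"rz": 0,"jaw": 1}
    - {"dx": 0,"dy": 0,"dz": -7.5,"rx": 0,"ry": 0,"rz": 0,"jaw": 1}
  squeeze: 100

```text
clock: 3.78
position: [0.4513, 0.2661, 0.0883]
tool_rot: [0.774, 0.634, 0.001, 0.0]
force: [0.1, 0.7, -1.3]
gripper_width: 0.0145
grasp_force: 97.4
```

```bash
python3 -c "
from h import *
s=telemetry.read_state();print(s['force'],s['torque'],s['grasp_force'],s['gripper_width'])
go([.4475,.053,.089],down(109.4))"
```

```text
[ 0.07143249  0.71545383 -1.32461612] [-0.01259106  0.014487   -0.02765284] 97.36008167266846 0.014452824986371914
d cm [-20.97   3.82  -0.1 ] r [ 0.002 -0.001 -0.537] t 3.78 p [0.4513 0.2661 0.0883] j [ 0.53  0.36 -0.39  0.82  0.    2.3 ]
```

>>> send_rows:
  deltas:
    - {"dx": -3,"dy": 0.6,"dz": 0,"rx": 0,"ry": 0,"rz": -0.07,"jaw": 1}
    - {"dx": -6,"dy": 1.1,"dz": 0,"rx": 0,"ry": 0,"rz": -0.15,"jaw": 1}
    - {"dx": -9,"dy": 1.7,"dz": 0,"rx": 0,"ry": 0,"rz": -0.23,"jaw": 1}
    - {"dx": -12,"dy": 2.2,"dz": 0,"rx": 0,"ry": 0,"rz": -0.31,"jaw": 1}
    - {"dx": -15,"dy": 2.8,"dz": 0,"rx": 0,"ry": 0,"rz": -0.39,"jaw": 1}
    - {"dx": -18,"dy": 3.3,"dz": 0,"rx": 0,"ry": 0,"rz": -0.46,"jaw": 1}
    - {"dx": -20,"dy": 3.6,"dz": 0,"rx": 0,"ry": 0,"rz": -0.51,"jaw": 1}
    - {"dx": -21,"dy": 3.8,"dz": 0,"rx": 0,"ry": 0,"rz": -0.537,"jaw": 1}
    - {"dx": -21,"dy": 3.8,"dz": 0,"rx": 0,"ry": 0,"rz": -0.537,"jaw": 1}
    - {"dx": -21,"dy": 3.8,"dz": 0,"rx": 0,"ry": 0,"rz": -0.537,"jaw": 1}
    - {"dx": -21,"dy": 3.8,"dz": 0,"rx": 0,"ry": 0,"rz": -0.537,"jaw": 1}
    - {"dx": -21,"dy": 3.8,"dz": 0,"rx": 0,"ry": 0,"rz": -0.537,"jaw": 1}

```text
clock: 4.78
position: [0.4463, 0.0531, 0.0868]
tool_rot: [0.577, 0.816, -0.0, -0.0]
force: [0.3, 1.4, -0.6]
gripper_width: 0.0148
grasp_force: 97.4
```

```bash
python3 - <<'E'
from h import *
s=eyes.grab_frame("scene");t=eyes.grab_frame("top")
cv2.imwrite("pics/c3.png",np.hstack([crop(s,270,170,80,100,5),crop(t,320,200,80,100,5)]))
go([.4475,.053,.015],down(109.4))
S=telemetry.read_state();p=S["position"];Rt=R.from_quat(S["tool_rot"])
for o in ([-.086,0,-.0175],):
    q=p+Rt.apply(o);print("tip pred",q,proj("scene",q),proj("top",q))
n=[.486,-.0565,.0325];print(proj("scene",n),proj("top",n))
E
```

```text
d cm [-0.04  0.09  7.21] r [-0.    -0.     0.002] t 4.88 p [0.4465 0.0531 0.0871] j [ 0.12  0.25 -0.56  0.76  0.    1.35]
tip pred [ 0.47522343 -0.02796568  0.10455482] [339.8442546  207.79815003] [351.85561362 262.58870784]
[329.47818795 227.56571537] [363.41655841 259.31429792]
```

View pics/c3.png

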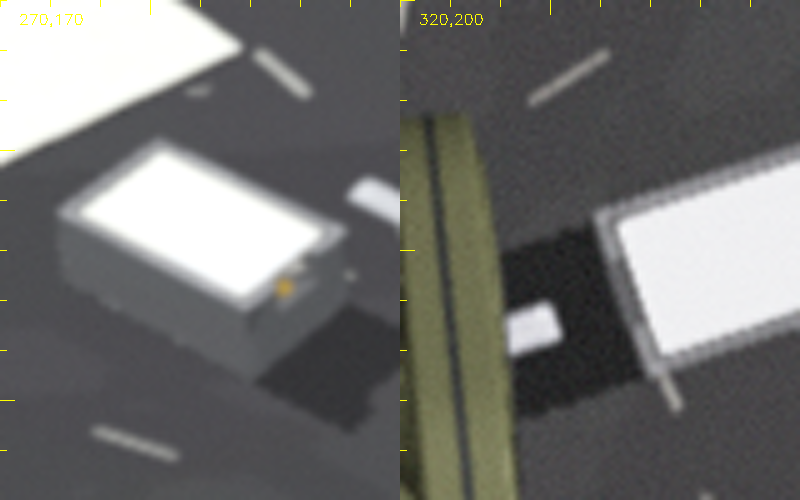

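Tip seen at scene (341.6,208) and top (351.6,263.6), within about 2 mm of where I predicted. The notch is at about scene (329.5,227.5). I lower in front of it and then insert.

>>> send_rows:
  deltas:
    - {"dx": 0,"dy": 0.2,"dz": 2,"rx": 0,"ry": 0,"rz": 0,"jaw": 1}
    - {"dx": 0,"dy": 0.2,"dz": 4,"rx": 0,"ry": 0,"rz": 0,"jaw": 1}
    - {"dx": 0,"dy": 0.2,"dz": 6,"rx": 0,"ry": 0,"rz": 0,"jaw": 1}
    - {"dx": 0,"dy": 0.2,"dz": 7.2,"rx": 0,"ry": 0,"rz": 0,"jaw": 1}
    - {"dx": 0,"dy": 0.2,"dz": 7.2,"rx": 0,"ry": 0,"rz": 0,"jaw": 1}
    - {"dx": 0,"dy": 0.2,"dz": 7.2,"rx": 0,"ry": 0,"rz": 0,"jaw": 1}
    - {"dx": 0,"dy": 0.2,"dz": 7.2,"rx": 0,"ry": 0,"rz": 0,"jaw": 1}

```text
clock: 5.47
position: [0.4491, 0.0534, 0.0159]
tool_rot: [0.577, 0.816, 0.0, 0.0]
force: [0.7, 0.2, -1.4]
gripper_width: 0.0143
grasp_force: 97.5
```

```bash
python3 - <<'E'
from h import *
s=eyes.grab_frame("scene");t=eyes.grab_frame("top")
cv2.imwrite("pics/c4.png",np.hstack([crop(s,290,190,80,80,5),crop(t,320,220,80,80,5)]))
go([.4485,.053,.015],down(109.4))
S=telemetry.read_state();p=S["position"];Rt=R.from_quat(S["tool_rot"])
q=p+Rt.apply([-.086,0,-.0175]);print("tip pred",q,proj("scene",q),proj("top",q))
E
```

```text
d cm [ 0.01 -0.11  0.13] r [0.002 0.    0.001] t 5.57 p [0.4496 0.0533 0.0163] j [ 0.12  0.35 -0.66  0.56  0.    1.35]
tip pred [ 0.47815367 -0.02781844  0.03382565] [338.89816262 232.67876258] [350.05908668 262.72546138]
```

View pics/c4.png

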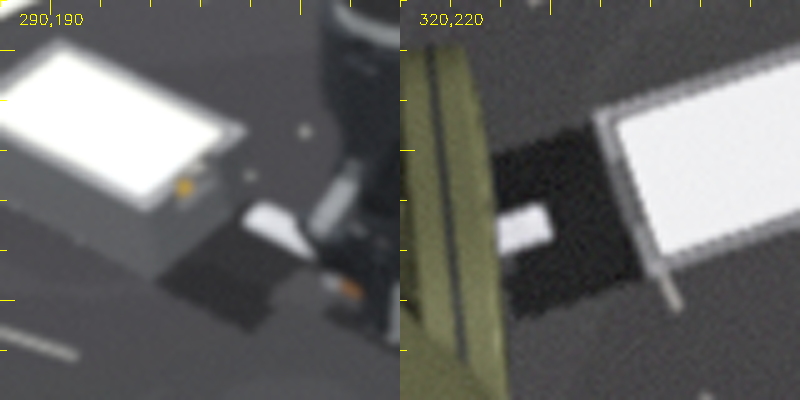

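The tip, at scene (341,232.5) and top (350,264), lines up with the middle of the notched end along the case axis to about 1 mm. I insert slowly.

>>> send_rows:
  deltas:
    - {"dx": -0.8,"dy": 0,"dz": 0.1,"rx": 0,"ry": 0,"rz": 0,"jaw": 1}
    - {"dx": -1.6,"dy": 0,"dz": 0.1,"rx": 0,"ry": 0,"rz": 0,"jaw": 1}
    - {"dx": -2.2,"dy": 0,"dz": 0.1,"rx": 0,"ry": 0,"rz": 0,"jaw": 1}
    - {"dx": -2.6,"dy": 0,"dz": 0.1,"rx": 0,"ry": 0,"rz": 0,"jaw": 1}
    - {"dx": -3,"dy": 0,"dz": 0.1,"rx": 0,"ry": 0,"rz": 0,"jaw": 1}
    - {"dx": -3.4,"dy": 0,"dz": 0.1,"rx": 0,"ry": 0,"rz": 0,"jaw": 1}
    - {"dx": -3.7,"dy": 0,"dz": 0.1,"rx": 0,"ry": 0,"rz": 0,"jaw": 1}

```text
clock: 6.15
position: [0.461, 0.0175, 0.0143]
tool_rot: [0.578, 0.816, 0.0, -0.0]
force: [-0.5, 0.6, -1.1]
gripper_width: 0.0145
grasp_force: 97.5
```

>>> send_rows:
  deltas:
    - {"dx": -0.4,"dy": 0,"dz": 0,"rx": 0,"ry": 0,"rz": 0,"jaw": 1}
    - {"dx": -0.8,"dy": 0,"dz": 0,"rx": 0,"ry": 0,"rz": 0,"jaw": 1}
    - {"dx": -1.2,"dy": 0,"dz": 0,"rx": 0,"ry": 0,"rz": 0,"jaw": 1}
    - {"dx": -1.6,"dy": 0,"dz": 0,"rx": 0,"ry": 0,"rz": 0,"jaw": 1}
    - {"dx": -2,"dy": 0,"dz": 0,"rx": 0,"ry": 0,"rz": 0,"jaw": 1}
    - {"dx": -2,"dy": 0,"dz": 0,"rx": 0,"ry": 0,"rz": 0,"jaw": 1}
    - {"dx": -2,"dy": 0,"dz": 0,"rx": 0,"ry": 0,"rz": 0,"jaw": 1}

```text
clock: 6.73
position: [0.4676, -0.0009, 0.0143]
tool_rot: [0.578, 0.816, 0.0, -0.0]
force: [0.7, -0.3, -0.7]
gripper_width: 0.0142
grasp_force: 97.5
```

```bash
python3 - <<'E'
from h import *
S=telemetry.read_state();print(S["force"],S["torque"],S["gripper_width"])
p=S["position"];Rt=R.from_quat(S["tool_rot"]);print(p,"tip pred",p+Rt.apply([-.086,0,-.0175]))
E
```

```text
[ 0.67651799 -0.29209071 -0.68446542] [-0.00334611 -0.00585649 -0.03964593] 0.014184284839045033
[ 0.46755196 -0.00094026  0.01430563] tip pred [ 0.49611519 -0.08206124  0.03179217]
```

>>> send_rows:
  deltas:
    - {"dx": 0,"dy": 0,"dz": -0.2,"rx": 0,"ry": -0.02,"rz": 0,"jaw": 1}
    - {"dx": 0,"dy": 0,"dz": -0.4,"rx": 0,"ry": -0.03,"rz": 0,"jaw": 1}
    - {"dx": -0.1,"dy": 0,"dz": -0.6,"rx": 0,"ry": -0.05,"rz": 0,"jaw": 1}
    - {"dx": -0.1,"dy": 0,"dz": -0.7,"rx": 0,"ry": -0.06,"rz": 0,"jaw": 1}
    - {"dx": -0.1,"dy": 0,"dz": -0.8,"rx": 0,"ry": -0.07,"rz": 0,"jaw": 1}
    - {"dx": -0.2,"dy": 0,"dz": -0.9,"rx": 0,"ry": -0.08,"rz": 0,"jaw": 1}
    - {"dx": -0.2,"dy": 0,"dz": -1,"rx": 0,"ry": -0.09,"rz": 0,"jaw": 1}
    - {"dx": -0.2,"dy": 0,"dz": -1.1,"rx": 0,"ry": -0.1,"rz": 0,"jaw": 1}
    - {"dx": -0.2,"dy": 0,"dz": -1.2,"rx": 0,"ry": -0.1,"rz": 0,"jaw": 1}
    - {"dx": -0.2,"dy": 0,"dz": -1.3,"rx": 0,"ry": -0.1,"rz": 0,"jaw": 1}
    - {"dx": -0.2,"dy": 0,"dz": -1.3,"rx": 0,"ry": -0.1,"rz": 0,"jaw": 1}
    - {"dx": -0.2,"dy": 0,"dz": -1.3,"rx": 0,"ry": -0.1,"rz": 0,"jaw": 1}

```text
clock: 7.73
position: [0.4684, -0.0027, 0.0275]
tool_rot: [0.577, 0.815, -0.029, 0.041]
force: [0.3, 0.4, -0.6]
gripper_width: 0.0145
grasp_force: 97.7
```

```bash
python3 - <<'E'
from h import *
s=eyes.grab_frame("scene");t=eyes.grab_frame("top")
cv2.imwrite("pics/c5.png",np.hstack([crop(s,270,180,80,80,5),crop(t,340,210,80,80,5)]))
S=telemetry.read_state();print(S["force"],S["torque"],S["gripper_width"])
p=S["position"];Rt=R.from_quat(S["tool_rot"]);print(p,"tip pred",p+Rt.apply([-.086,0,-.0175]))
E
```

```text
[-0.42382174  0.45895404 -1.29283088] [ 0.1534422   0.06305431 -0.0370995 ] 0.014537757706261624
[ 0.46824053 -0.00275026  0.02734852] tip pred [ 0.49609287 -0.08181147  0.0533451 ]
```

View pics/c5.png

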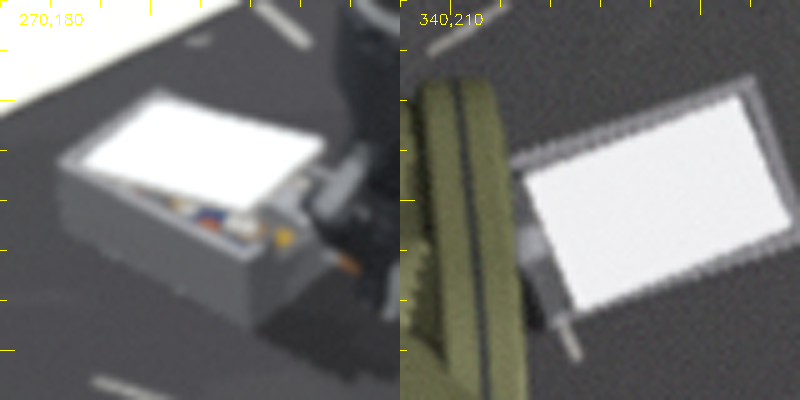

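The cover's notched end is up, with a clear gap over the rim and its edge at about scene (326.6,215). I lift a few mm more for margin, and compute the lift.

>>> send_rows:
  deltas:
    - {"dx": 0,"dy": 0,"dz": -0.2,"rx": 0,"ry": 0,"rz": 0,"jaw": 1}
    - {"dx": 0,"dy": 0,"dz": -0.4,"rx": 0,"ry": 0,"rz": 0,"jaw": 1}
    - {"dx": 0,"dy": 0,"dz": -0.4,"rx": 0,"ry": 0,"rz": 0,"jaw": 1}
    - {"dx": 0,"dy": 0,"dz": -0.4,"rx": 0,"ry": 0,"rz": 0,"jaw": 1}

```text
clock: 8.17
position: [0.4682, -0.0023, 0.0315]
tool_rot: [0.577, 0.815, -0.029, 0.041]
force: [0.4, 0.3, -1.7]
gripper_width: 0.0145
grasp_force: 97.7
```

```bash
python3 - <<'E'
from h import *
for z in(.044,.056,.06,.064,.068): print(z,proj("scene",[.489,-.066,z]))
S=telemetry.read_state();print(S["force"],S["position"])
E
```

```text
0.044 [326.16196432 222.00666439]
0.056 [326.0538107  217.97804698]
0.06 [326.01743619 216.62313169]
0.064 [325.98089821 215.26212734]
0.068 [325.94419566 213.8949928 ]
[ 0.42872035  0.28781762 -1.73360424] [ 0.46815179 -0.00228742  0.0314721 ]
```

>>> send_rows:
  deltas:
    - {"dx": 0,"dy": 0,"dz": 0.3,"rx": 0,"ry": 0,"rz": 0,"jaw": 1}
    - {"dx": 0,"dy": 0,"dz": 0.6,"rx": 0,"ry": 0,"rz": 0,"jaw": 1}
    - {"dx": 0,"dy": 0,"dz": 0.9,"rx": 0,"ry": 0,"rz": 0,"jaw": 1}
    - {"dx": 0,"dy": 0,"dz": 1.2,"rx": 0,"ry": 0,"rz": 0,"jaw": 1}
    - {"dx": 0,"dy": 0,"dz": 1.4,"rx": 0,"ry": 0,"rz": 0,"jaw": 1}
    - {"dx": 0,"dy": 0,"dz": 1.4,"rx": 0,"ry": 0,"rz": 0,"jaw": 1}
    - {"dx": 0.5,"dy": 0,"dz": 1.35,"rx": 0,"ry": 0,"rz": 0,"jaw": 1}
    - {"dx": 1.2,"dy": 0,"dz": 1.3,"rx": 0,"ry": 0,"rz": 0,"jaw": 1}
    - {"dx": 2,"dy": 0,"dz": 1.2,"rx": 0,"ry": 0,"rz": 0,"jaw": 1}
    - {"dx": 3,"dy": 0,"dz": 1.1,"rx": 0,"ry": 0,"rz": 0,"jaw": 1}
    - {"dx": 4,"dy": 0,"dz": 1,"rx": 0,"ry": 0,"rz": 0,"jaw": 1}
    - {"dx": 5,"dy": 0,"dz": 0.9,"rx": 0,"ry": 0,"rz": 0,"jaw": 1}
    - {"dx": 6,"dy": 0,"dz": 0.8,"rx": 0,"ry": 0,"rz": 0,"jaw": 1}
    - {"dx": 7,"dy": 0,"dz": 0,"rx": 0,"ry": 0,"rz": 0,"jaw": 1}
    - {"dx": 7,"dy": 0,"dz": -3,"rx": 0,"ry": 0.05,"rz": 0,"jaw": 1}
    - {"dx": 7,"dy": 0,"dz": -6,"rx": 0,"ry": 0.1,"rz": 0,"jaw": 1}
    - {"dx": 7,"dy": 0,"dz": -6,"rx": 0,"ry": 0.1,"rz": 0,"jaw": 1}

```text
clock: 9.58
position: [0.4468, 0.0701, 0.0891]
tool_rot: [0.578, 0.816, 0.003, 0.003]
force: [1.5, -0.1, -0.6]
gripper_width: 0.0142
grasp_force: 98.6
```

```bash
python3 - <<'E'
from h import *
s=eyes.grab_frame("scene");t=eyes.grab_frame("top")
cv2.imwrite("pics/c6.png",np.hstack([crop(s,270,180,80,80,5),crop(t,340,210,80,80,5)]))
S=telemetry.read_state();print(S["force"],S["torque"],S["gripper_width"])
go([.4515,.266,.0885],R.from_quat([.774,.634,.001,0]))
E
```

```text
[-0.33750811  0.42845263 -0.95370504] [ 0.0227819  -0.00416918  0.04054328] 0.014547133980776526
d cm [18.29  7.21 -0.29] r [0.002 0.001 0.537] t 9.68 p [0.4443 0.0696 0.0856] j [ 0.16  0.25 -0.57  0.75 -0.    1.39]
```

View pics/c6.png

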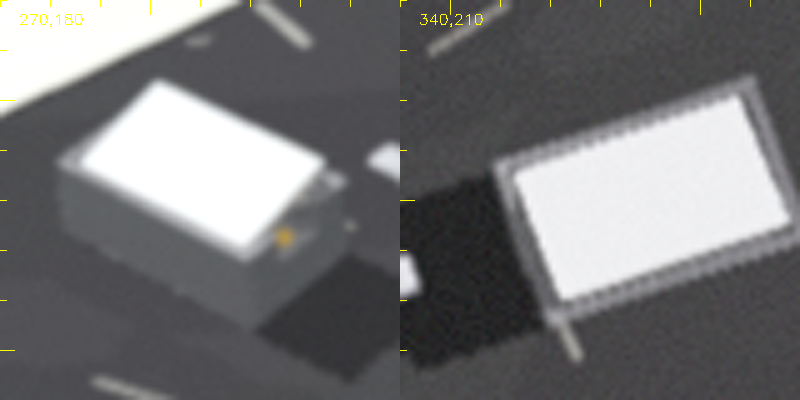

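The cover is rolled. Its world −x side (scene right and top corners, about (334,212) and (302,196)) is propped about 14 mm up. The other side, at about (319,231), dropped shut again, so I need to pry again with better centring and lower more slowly. First I check the lateral offset.

```bash
python3 - <<'E'
from h import *
for n,t,e,y in(("top",(350.2,264.4),(.4862,-.0584),-70.5),("scene",(340.8,232.4),(.4861,-.0545),-70.7)):
    w=ray(n,*t,.0338)[:2];a=np.radians(y);u=np.array([np.cos(a),np.sin(a)]);v=np.array([-u[1],u[0]])
    d=w-np.array(e);print(n,w,"along",d@u,"lat(+ = world +x side)",d@v)
p=np.array([.4782,-.0278]);print("pred",p, (p-[.486,-.0565])@v)
E
```

```text
top [ 0.474568   -0.02816095] along -0.03238742286396563 lat(+ = world +x side) -0.0008707994270855737
scene [ 0.47392592 -0.02632342] along -0.03061679111925171 lat(+ = world +x side) -0.002177142645351923
pred [ 0.4782 -0.0278] 0.0021241156485203383
```

```bash
python3 -c "
from h import *
go([.451,.0538,.0145],down(109.4))"
```

```text
d cm [-1.7   0.08  7.11] r [0.004 0.001 0.   ] t 9.68 p [0.4443 0.0696 0.0856] j [ 0.16  0.25 -0.57  0.75 -0.    1.39]
```

>>> send_rows:
  deltas:
    - {"dx": 0,"dy": 0.1,"dz": 3,"rx": 0,"ry": 0,"rz": 0,"jaw": 1}
    - {"dx": 0,"dy": 0.1,"dz": 6,"rx": 0,"ry": 0,"rz": 0,"jaw": 1}
    - {"dx": -0.5,"dy": 0.1,"dz": 7.1,"rx": 0,"ry": 0,"rz": 0,"jaw": 1}
    - {"dx": -1.7,"dy": 0.1,"dz": 7.1,"rx": 0,"ry": 0,"rz": 0,"jaw": 1}
    - {"dx": -1.7,"dy": 0.1,"dz": 7.1,"rx": 0,"ry": 0,"rz": 0,"jaw": 1}
    - {"dx": -1.7,"dy": 0.1,"dz": 7.1,"rx": 0,"ry": 0,"rz": 0,"jaw": 1}
    - {"dx": -1.7,"dy": 0.1,"dz": 7.1,"rx": 0,"ry": 0,"rz": 0,"jaw": 1}

```text
clock: 10.27
position: [0.4489, 0.0538, 0.0128]
tool_rot: [0.578, 0.816, -0.0, -0.0]
force: [-0.6, -0.8, -0.9]
gripper_width: 0.0143
grasp_force: 98.6
```

```bash
python3 -c "
from h import *
go([.451,.0538,.0145],down(109.4))"
```

```text
d cm [-0.07  0.2  -0.17] r [-0.001 -0.     0.001] t 10.27 p [0.4489 0.0538 0.0128] j [ 0.12  0.36 -0.66  0.56  0.    1.35]
```

>>> send_rows:
  deltas:
    - {"dx": 0,"dy": 0.2,"dz": -0.17,"rx": 0,"ry": 0,"rz": 0,"jaw": 1}
    - {"dx": -0.8,"dy": 0.2,"dz": -0.17,"rx": 0,"ry": 0,"rz": 0,"jaw": 1}
    - {"dx": -1.6,"dy": 0.2,"dz": -0.17,"rx": 0,"ry": 0,"rz": 0,"jaw": 1}
    - {"dx": -2.4,"dy": 0.2,"dz": -0.17,"rx": 0,"ry": 0,"rz": 0,"jaw": 1}
    - {"dx": -3,"dy": 0.2,"dz": -0.17,"rx": 0,"ry": 0,"rz": 0,"jaw": 1}
    - {"dx": -3.5,"dy": 0.2,"dz": -0.17,"rx": 0,"ry": 0,"rz": 0,"jaw": 1}
    - {"dx": -4,"dy": 0.2,"dz": -0.17,"rx": 0,"ry": 0,"rz": 0,"jaw": 1}
    - {"dx": -4.5,"dy": 0.2,"dz": -0.17,"rx": 0,"ry": 0,"rz": 0,"jaw": 1}
    - {"dx": -5,"dy": 0.2,"dz": -0.17,"rx": 0,"ry": 0,"rz": 0,"jaw": 1}
    - {"dx": -5.4,"dy": 0.2,"dz": -0.17,"rx": 0,"ry": 0,"rz": 0,"jaw": 1}
    - {"dx": -5.7,"dy": 0.2,"dz": -0.17,"rx": 0,"ry": 0,"rz": 0,"jaw": 1}
    - {"dx": -5.7,"dy": 0.2,"dz": -0.17,"rx": 0,"ry": 0,"rz": 0,"jaw": 1}

```text
clock: 11.27
position: [0.4706, -0.0002, 0.0147]
tool_rot: [0.578, 0.816, 0.0, 0.0]
force: [-0.1, 0.4, -1.1]
gripper_width: 0.0147
grasp_force: 98.6
```

>>> send_rows:
  deltas:
    - {"dx": 0,"dy": 0,"dz": -0.2,"rx": 0,"ry": 0,"rz": 0,"jaw": 1}
    - {"dx": 0,"dy": 0,"dz": -0.4,"rx": 0,"ry": 0,"rz": 0,"jaw": 1}
    - {"dx": 0,"dy": 0,"dz": -0.6,"rx": 0,"ry": 0,"rz": 0,"jaw": 1}
    - {"dx": 0,"dy": 0,"dz": -0.8,"rx": 0,"ry": 0,"rz": 0,"jaw": 1}
    - {"dx": 0,"dy": 0,"dz": -1,"rx": 0,"ry": 0,"rz": 0,"jaw": 1}
    - {"dx": 0,"dy": 0,"dz": -1.2,"rx": 0,"ry": 0,"rz": 0,"jaw": 1}
    - {"dx": 0,"dy": 0,"dz": -1.4,"rx": 0,"ry": 0,"rz": 0,"jaw": 1}
    - {"dx": 0,"dy": 0,"dz": -1.6,"rx": 0,"ry": 0,"rz": 0,"jaw": 1}
    - {"dx": 0,"dy": 0,"dz": -1.8,"rx": 0,"ry": 0,"rz": 0,"jaw": 1}
    - {"dx": 0,"dy": 0,"dz": -2,"rx": 0,"ry": 0,"rz": 0,"jaw": 1}
    - {"dx": 0,"dy": 0,"dz": -2.2,"rx": 0,"ry": 0,"rz": 0,"jaw": 1}
    - {"dx": 0,"dy": 0,"dz": -2.3,"rx": 0,"ry": 0,"rz": 0,"jaw": 1}
    - {"dx": 0,"dy": 0,"dz": -2.3,"rx": 0,"ry": 0,"rz": 0,"jaw": 1}
    - {"dx": 0,"dy": 0,"dz": -2.3,"rx": 0,"ry": 0,"rz": 0,"jaw": 1}

```text
clock: 12.43
position: [0.4703, 0.0003, 0.0377]
tool_rot: [0.578, 0.816, 0.0, 0.0]
force: [1.0, 0.3, -0.9]
gripper_width: 0.0144
grasp_force: 98.6
```

```bash
python3 - <<'E'
from h import *
s=eyes.grab_frame("scene");t=eyes.grab_frame("top")
cv2.imwrite("pics/c7.png",np.hstack([crop(s,270,180,80,80,5),crop(t,340,210,80,80,5)]))
S=telemetry.read_state();print(S["force"],S["torque"],S["gripper_width"])
p=S["position"];Rt=R.from_quat(S["tool_rot"]);print(p,"tip pred",p+Rt.apply([-.086,0,-.0175]))
E
```

```text
[-0.2187915   0.83269045 -1.00639257] [0.03513951 0.02579785 0.05394482] 0.014814524881536263
[4.70157813e-01 2.77277901e-04 3.76133352e-02] tip pred [ 0.49876013 -0.08082912  0.05510363]
```

View pics/c7.png

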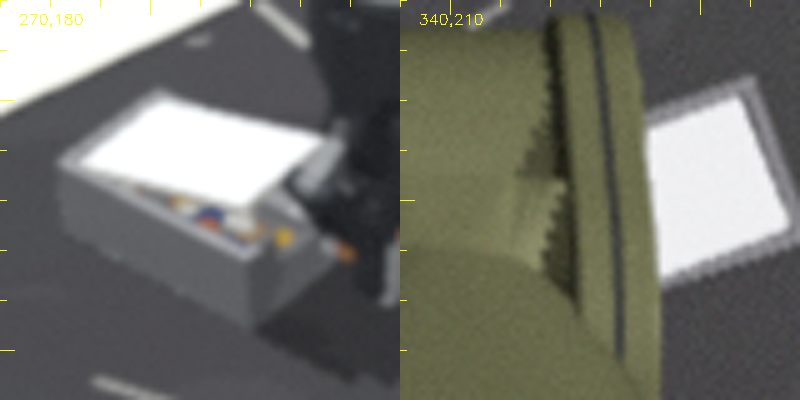

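The cover's notch end is up again and level, with its lower corner at about scene (319,221) and the right one at (334,208). Now I lower very slowly and check with image code.

>>> send_rows:
  deltas:
    - {"dx": 0,"dy": 0,"dz": 0.1,"rx": 0,"ry": 0,"rz": 0,"jaw": 1}
    - {"dx": 0,"dy": 0,"dz": 0.2,"rx": 0,"ry": 0,"rz": 0,"jaw": 1}
    - {"dx": 0,"dy": 0,"dz": 0.25,"rx": 0,"ry": 0,"rz": 0,"jaw": 1}
    - {"dx": 0,"dy": 0,"dz": 0.3,"rx": 0,"ry": 0,"rz": 0,"jaw": 1}
    - {"dx": 0,"dy": 0,"dz": 0.35,"rx": 0,"ry": 0,"rz": 0,"jaw": 1}
    - {"dx": 0,"dy": 0,"dz": 0.4,"rx": 0,"ry": 0,"rz": 0,"jaw": 1}
    - {"dx": 0,"dy": 0,"dz": 0.45,"rx": 0,"ry": 0,"rz": 0,"jaw": 1}
    - {"dx": 0,"dy": 0,"dz": 0.5,"rx": 0,"ry": 0,"rz": 0,"jaw": 1}
    - {"dx": 0,"dy": 0,"dz": 0.55,"rx": 0,"ry": 0,"rz": 0,"jaw": 1}
    - {"dx": 0,"dy": 0,"dz": 0.6,"rx": 0,"ry": 0,"rz": 0,"jaw": 1}
    - {"dx": 0,"dy": 0,"dz": 0.6,"rx": 0,"ry": 0,"rz": 0,"jaw": 1}

```text
clock: 13.45
position: [0.4703, 0.0003, 0.0316]
tool_rot: [0.578, 0.816, -0.0, -0.0]
force: [1.1, -0.5, -1.6]
gripper_width: 0.0144
grasp_force: 98.6
```

```bash
cat > cov.py <<'E'
from h import *
def corners(im,x=275,y=190,w=75,h=60,th=190):
    m=(cv2.cvtColor(im[y:y+h,x:x+w],cv2.COLOR_BGR2GRAY)>th).astype(np.uint8)
    m=cv2.morphologyEx(m,cv2.MORPH_OPEN,np.ones((5,5),np.uint8))
    c,_=cv2.findContours(m,cv2.RETR_EXTERNAL,cv2.CHAIN_APPROX_NONE)
    c=[k for k in c if cv2.contourArea(k)>200 and cv2.pointPolygonTest(k,(310-x,213-y),False)>=0]
    P=c[0][:,0]+[x,y]
    return dict(left=P[P[:,0].argmin()],top=P[P[:,1].argmin()],right=P[P[:,0].argmax()],bottom=P[P[:,1].argmax()])
if __name__=="__main__":
    im=eyes.grab_frame("scene");print({k:v.tolist() for k,v in corners(im).items()})
    for f in ("scene0",): print(f,{k:v.tolist() for k,v in corners(cv2.imread(f"pics/{f}.png")).items()})
    S=telemetry.read_state();print(S["force"],S["position"],S["clock"]);cv2.imwrite("pics/now.png",im)
E
python3 cov.py
```

```text
{'left': [289, 209], 'top': [300, 200], 'right': [331, 213], 'bottom': [313, 222]}
scene0 {'left': [288, 210], 'top': [300, 201], 'right': [331, 219], 'bottom': [315, 228]}
[-0.04144387 -0.07769951 -0.14972162] [4.70283860e-01 2.49579116e-04 3.16455160e-02] 13.5
```

>>> send_rows:
  deltas:
    - {"dx": 0,"dy": 0,"dz": 0.05,"rx": 0,"ry": 0,"rz": 0,"jaw": 1}
    - {"dx": 0,"dy": 0,"dz": 0.1,"rx": 0,"ry": 0,"rz": 0,"jaw": 1}
    - {"dx": 0,"dy": 0,"dz": 0.15,"rx": 0,"ry": 0,"rz": 0,"jaw": 1}
    - {"dx": 0,"dy": 0,"dz": 0.2,"rx": 0,"ry": 0,"rz": 0,"jaw": 1}
    - {"dx": 0,"dy": 0,"dz": 0.25,"rx": 0,"ry": 0,"rz": 0,"jaw": 1}
    - {"dx": 0,"dy": 0,"dz": 0.3,"rx": 0,"ry": 0,"rz": 0,"jaw": 1}
    - {"dx": 0,"dy": 0,"dz": 0.35,"rx": 0,"ry": 0,"rz": 0,"jaw": 1}
    - {"dx": 0,"dy": 0,"dz": 0.4,"rx": 0,"ry": 0,"rz": 0,"jaw": 1}
    - {"dx": 0,"dy": 0,"dz": 0.4,"rx": 0,"ry": 0,"rz": 0,"jaw": 1}

```text
clock: 14.25
position: [0.4702, 0.0003, 0.0276]
tool_rot: [0.578, 0.816, -0.0, -0.0]
force: [0.3, -0.2, -0.7]
gripper_width: 0.0145
grasp_force: 98.6
```

```bash
python3 cov.py
```

```text
{'left': [288, 209], 'top': [300, 199], 'right': [331, 214], 'bottom': [314, 225]}
scene0 {'left': [288, 210], 'top': [300, 201], 'right': [331, 219], 'bottom': [315, 228]}
[-0.10912169 -0.10272345 -0.95448382] [4.70164938e-01 2.75531645e-04 2.76220095e-02] 14.3
```

The scene-right (world −x) side has caught its latch at about +14 mm, while the +x side is already sinking. That suggests the cover sits a little too far toward −x. I raise it, drag it about 3 mm toward world +x on the blade, and lower again.

>>> send_rows:
  deltas:
    - {"dx": 0,"dy": 0,"dz": -0.3,"rx": 0,"ry": 0,"rz": 0,"jaw": 1}
    - {"dx": 0,"dy": 0,"dz": -0.6,"rx": 0,"ry": 0,"rz": 0,"jaw": 1}
    - {"dx": 0,"dy": 0,"dz": -0.9,"rx": 0,"ry": 0,"rz": 0,"jaw": 1}
    - {"dx": 0,"dy": 0,"dz": -1.1,"rx": 0,"ry": 0,"rz": 0,"jaw": 1}
    - {"dx": 0,"dy": 0.05,"dz": -1.1,"rx": 0,"ry": 0,"rz": 0,"jaw": 1}
    - {"dx": 0,"dy": 0.1,"dz": -1.1,"rx": 0,"ry": 0,"rz": 0,"jaw": 1}
    - {"dx": 0,"dy": 0.15,"dz": -1.1,"rx": 0,"ry": 0,"rz": 0,"jaw": 1}
    - {"dx": 0,"dy": 0.2,"dz": -1.1,"rx": 0,"ry": 0,"rz": 0,"jaw": 1}
    - {"dx": 0,"dy": 0.25,"dz": -1.1,"rx": 0,"ry": 0,"rz": 0,"jaw": 1}
    - {"dx": 0,"dy": 0.3,"dz": -1.1,"rx": 0,"ry": 0,"rz": 0,"jaw": 1}
    - {"dx": 0,"dy": 0.3,"dz": -1,"rx": 0,"ry": 0,"rz": 0,"jaw": 1}
    - {"dx": 0,"dy": 0.3,"dz": -0.9,"rx": 0,"ry": 0,"rz": 0,"jaw": 1}
    - {"dx": 0,"dy": 0.3,"dz": -0.8,"rx": 0,"ry": 0,"rz": 0,"jaw": 1}
    - {"dx": 0,"dy": 0.3,"dz": -0.7,"rx": 0,"ry": 0,"rz": 0,"jaw": 1}
    - {"dx": 0,"dy": 0.3,"dz": -0.6,"rx": 0,"ry": 0,"rz": 0,"jaw": 1}
    - {"dx": 0,"dy": 0.3,"dz": -0.5,"rx": 0,"ry": 0,"rz": 0,"jaw": 1}
    - {"dx": 0,"dy": 0.3,"dz": -0.4,"rx": 0,"ry": 0,"rz": 0,"jaw": 1}
    - {"dx": 0,"dy": 0.3,"dz": -0.4,"rx": 0,"ry": 0,"rz": 0,"jaw": 1}

```text
clock: 15.8
position: [0.4729, 0.0012, 0.0315]
tool_rot: [0.578, 0.816, -0.0, -0.0]
force: [0.4, -0.2, -0.0]
gripper_width: 0.0143
grasp_force: 98.6
```

```bash
python3 cov.py
```

```text
{'left': [288, 209], 'top': [299, 201], 'right': [330, 214], 'bottom': [313, 223]}
scene0 {'left': [288, 210], 'top': [300, 201], 'right': [331, 219], 'bottom': [315, 228]}
[ 0.02512105  0.53301902 -0.92864537] [0.47302862 0.00121395 0.0315921 ] 15.85
```

>>> send_rows:
  deltas:
    - {"dx": 0,"dy": 0,"dz": 0.07,"rx": 0,"ry": 0,"rz": 0,"jaw": 1}
    - {"dx": 0,"dy": 0,"dz": 0.14,"rx": 0,"ry": 0,"rz": 0,"jaw": 1}
    - {"dx": 0,"dy": 0,"dz": 0.21,"rx": 0,"ry": 0,"rz": 0,"jaw": 1}
    - {"dx": 0,"dy": 0,"dz": 0.28,"rx": 0,"ry": 0,"rz": 0,"jaw": 1}
    - {"dx": 0,"dy": 0,"dz": 0.35,"rx": 0,"ry": 0,"rz": 0,"jaw": 1}
    - {"dx": 0,"dy": 0,"dz": 0.4,"rx": 0,"ry": 0,"rz": 0,"jaw": 1}
    - {"dx": 0,"dy": 0,"dz": 0.4,"rx": 0,"ry": 0,"rz": 0,"jaw": 1}

```text
clock: 16.43
position: [0.473, 0.0013, 0.0276]
tool_rot: [0.578, 0.816, -0.0, -0.0]
force: [0.8, -0.5, -1.0]
gripper_width: 0.0145
grasp_force: 98.6
```

```bash
python3 cov.py
```

```text
{'left': [288, 209], 'top': [299, 201], 'right': [330, 214], 'bottom': [313, 223]}
scene0 {'left': [288, 210], 'top': [300, 201], 'right': [331, 219], 'bottom': [315, 228]}
[ 0.21527232 -0.38790262 -1.94487296] [0.47299918 0.0012474  0.02762476] 16.4833
```

After lowering 4 mm the cover's corners did not move, so it is now propped on both latches. I lower clear and withdraw.

>>> send_rows:
  deltas:
    - {"dx": 0,"dy": 0,"dz": 0.15,"rx": 0,"ry": 0,"rz": 0,"jaw": 1}
    - {"dx": 0,"dy": 0,"dz": 0.3,"rx": 0,"ry": 0,"rz": 0,"jaw": 1}
    - {"dx": 0,"dy": 0,"dz": 0.5,"rx": 0,"ry": 0,"rz": 0,"jaw": 1}
    - {"dx": 0,"dy": 0,"dz": 0.7,"rx": 0,"ry": 0,"rz": 0,"jaw": 1}
    - {"dx": 0,"dy": 0,"dz": 0.8,"rx": 0,"ry": 0,"rz": 0,"jaw": 1}
    - {"dx": 0.5,"dy": 0,"dz": 0.8,"rx": 0,"ry": 0,"rz": 0,"jaw": 1}
    - {"dx": 1.2,"dy": 0,"dz": 0.8,"rx": 0,"ry": 0,"rz": 0,"jaw": 1}
    - {"dx": 2,"dy": 0,"dz": 0.8,"rx": 0,"ry": 0,"rz": 0,"jaw": 1}
    - {"dx": 3,"dy": 0,"dz": 0.8,"rx": 0,"ry": 0,"rz": 0,"jaw": 1}
    - {"dx": 4,"dy": 0,"dz": 0.8,"rx": 0,"ry": 0,"rz": 0,"jaw": 1}
    - {"dx": 5,"dy": 0,"dz": 0.8,"rx": 0,"ry": 0,"rz": 0,"jaw": 1}
    - {"dx": 6,"dy": 0,"dz": 0.8,"rx": 0,"ry": 0,"rz": 0,"jaw": 1}
    - {"dx": 7,"dy": 0,"dz": 0.8,"rx": 0,"ry": 0,"rz": 0,"jaw": 1}
    - {"dx": 8,"dy": 0,"dz": 0,"rx": 0,"ry": 0,"rz": 0,"jaw": 1}
    - {"dx": 8,"dy": 0,"dz": -4,"rx": 0,"ry": 0,"rz": 0,"jaw": 1}
    - {"dx": 8,"dy": 0,"dz": -7,"rx": 0,"ry": 0,"rz": 0,"jaw": 1}
    - {"dx": 8,"dy": 0,"dz": -7,"rx": 0,"ry": 0,"rz": 0,"jaw": 1}
    - {"dx": 8,"dy": 0,"dz": -7,"rx": 0,"ry": 0,"rz": 0,"jaw": 1}

```text
clock: 17.98
position: [0.4484, 0.0777, 0.0999]
tool_rot: [0.577, 0.816, 0.002, 0.002]
force: [0.8, -0.1, -0.9]
gripper_width: 0.0141
grasp_force: 98.6
```

```bash
python3 cov.py; python3 -c "
from h import *
go([.4513,.2661,.0883],R.from_quat([.774,.634,.001,0]))"
```

```text
{'left': [288, 209], 'top': [299, 201], 'right': [330, 214], 'bottom': [313, 223]}
scene0 {'left': [288, 210], 'top': [300, 201], 'right': [331, 219], 'bottom': [315, 228]}
[-0.23206874  0.16294098 -0.8708742 ] [0.44688035 0.07727887 0.09844559] 18.0333
d cm [17.66  6.7   1.02] r [0.    0.001 0.538] t 18.03 p [0.4469 0.0773 0.0984] j [ 0.17  0.24 -0.54  0.79  0.    1.4 ]
```

>>> send_rows:
  deltas:
    - {"dx": 3,"dy": 1.2,"dz": 0,"rx": 0,"ry": 0,"rz": 0.08,"jaw": 1}
    - {"dx": 6.5,"dy": 2.4,"dz": 0,"rx": 0,"ry": 0,"rz": 0.18,"jaw": 1}
    - {"dx": 10,"dy": 3.8,"dz": 0,"rx": 0,"ry": 0,"rz": 0.28,"jaw": 1}
    - {"dx": 13,"dy": 5,"dz": 0,"rx": 0,"ry": 0,"rz": 0.38,"jaw": 1}
    - {"dx": 16,"dy": 6,"dz": 0,"rx": 0,"ry": 0,"rz": 0.47,"jaw": 1}
    - {"dx": 17.6,"dy": 6.7,"dz": 0.5,"rx": 0,"ry": 0,"rz": 0.538,"jaw": 1}
    - {"dx": 17.6,"dy": 6.7,"dz": 2,"rx": 0,"ry": 0,"rz": 0.538,"jaw": 1}
    - {"dx": 17.6,"dy": 6.7,"dz": 3,"rx": 0,"ry": 0,"rz": 0.538,"jaw": 1}
    - {"dx": 17.6,"dy": 6.7,"dz": 3,"rx": 0,"ry": 0,"rz": 0.538,"jaw": 1}
    - {"dx": 17.6,"dy": 6.7,"dz": 3,"rx": 0,"ry": 0,"rz": 0.538,"jaw": 1}
    - {"dx": 17.6,"dy": 6.7,"dz": 3,"rx": 0,"ry": 0,"rz": 0.538,"jaw": 1}

```text
clock: 18.95
position: [0.4507, 0.264, 0.0674]
tool_rot: [0.774, 0.633, -0.001, -0.0]
force: [0.2, -0.7, -1.6]
gripper_width: 0.014
grasp_force: 98.6
```

```bash
python3 - <<'E'
from h import *
t=eyes.grab_frame("top");cv2.imwrite("pics/t8.png",t)
go([.4516,.2662,.0135],R.from_quat([.774,.634,.001,0]))
S=telemetry.read_state();q=S["position"]+R.from_quat(S["tool_rot"]).apply([-.086,0,-.0175]);print("tip pred top",proj("top",q),q)
# measured tip: bright blade pixels right of the gripper, rotated frame
g=cv2.cvtColor(t[240:310,225:270],cv2.COLOR_BGR2GRAY);hsv=cv2.cvtColor(t[240:310,225:270],cv2.COLOR_BGR2HSV)
m=((g>150)&(hsv[...,1]<50)).astype(np.uint8);n,l,st,c=cv2.connectedComponentsWithStats(m)
k=1+st[1:,4].argmax();P=np.argwhere(l==k)[:,::-1]+[225,240];print(st[k],P[P[:,0]>=P[:,0].max()-1].mean(0),P[:,0].max())
E
```

```text
d cm [0.2  0.01 5.43] r [-0.001  0.002 -0.002] t 19.0 p [0.4512 0.2643 0.0678] j [ 0.53  0.38 -0.42  0.77 -0.    2.3 ]
tip pred top [248.44096283 281.70613361] [0.43407828 0.18002139 0.08534553]
[  0  33  23  13 179] [246.38461538 281.30769231] 247
```

>>> send_rows:
  deltas:
    - {"dx": 0.2,"dy": 0,"dz": 1.5,"rx": 0,"ry": 0,"rz": 0,"jaw": 1}
    - {"dx": 0.2,"dy": 0,"dz": 3,"rx": 0,"ry": 0,"rz": 0,"jaw": 1}
    - {"dx": 0.2,"dy": 0,"dz": 4,"rx": 0,"ry": 0,"rz": 0,"jaw": 1}
    - {"dx": 0.2,"dy": 0,"dz": 4.6,"rx": 0,"ry": 0,"rz": 0,"jaw": 1}
    - {"dx": 0.2,"dy": 0,"dz": 5,"rx": 0,"ry": 0,"rz": 0,"jaw": 1}
    - {"dx": 0.2,"dy": 0,"dz": 5.3,"rx": 0,"ry": 0,"rz": 0,"jaw": 1}
    - {"dx": 0.2,"dy": 0,"dz": 5.3,"rx": 0,"ry": 0,"rz": 0,"jaw": 1}
    - {"dx": 0.2,"dy": 0,"dz": 5.3,"rx": 0,"ry": 0,"rz": 0,"jaw": 1}

```text
clock: 19.67
position: [0.4519, 0.2671, 0.015]
tool_rot: [0.774, 0.633, 0.0, 0.0]
force: [0.5, -0.4, -0.4]
gripper_width: 0.0142
grasp_force: 98.6
```

```bash
python3 -c "
from h import *
go([.4516,.2662,.0135],R.from_quat([.774,.634,.001,0]));print(telemetry.read_state()['force'])"
```

```text
d cm [-0.09 -0.01  0.15] r [-0.001  0.001 -0.001] t 19.67 p [0.4519 0.2671 0.015 ] j [ 0.53  0.45 -0.48  0.64  0.    2.3 ]
[ 0.50137206 -0.42038533 -0.44598682]
```

>>> send_rows:
  deltas:
    - {"dx": -0.05,"dy": 0,"dz": 0.1,"rx": 0,"ry": 0,"rz": 0,"jaw": 1}
    - {"dx": -0.05,"dy": 0,"dz": 0.1,"rx": 0,"ry": 0,"rz": 0,"jaw": 1}
    - {"dx": -0.05,"dy": 0,"dz": 0.1,"rx": 0,"ry": 0,"rz": 0,"jaw": 2.2}
    - {"dx": -0.05,"dy": 0,"dz": 0.1,"rx": 0,"ry": 0,"rz": 0,"jaw": 4}
    - {"dx": -0.05,"dy": 0,"dz": 0.1,"rx": 0,"ry": 0,"rz": 0,"jaw": 4}
    - {"dx": -0.05,"dy": 0,"dz": 0.1,"rx": 0,"ry": 0,"rz": 0,"jaw": 4}
    - {"dx": -0.05,"dy": 0,"dz": 0.1,"rx": 0,"ry": 0,"rz": 0,"jaw": 4}
    - {"dx": -0.05,"dy": 0,"dz": -1.5,"rx": 0,"ry": 0,"rz": 0,"jaw": 4}
    - {"dx": -0.05,"dy": 0,"dz": -4,"rx": 0,"ry": 0,"rz": 0,"jaw": 4}
    - {"dx": -0.05,"dy": 0,"dz": -8,"rx": 0,"ry": 0,"rz": 0,"jaw": 4}
    - {"dx": -0.05,"dy": 0,"dz": -12,"rx": 0,"ry": 0,"rz": 0,"jaw": 4}
    - {"dx": -0.05,"dy": 0,"dz": -12,"rx": 0,"ry": 0,"rz": 0,"jaw": 4}
    - {"dx": -0.05,"dy": 0,"dz": -12,"rx": 0,"ry": 0,"rz": 0,"jaw": 4}

```text
clock: 20.75
position: [0.4536, 0.2677, 0.1376]
tool_rot: [0.774, 0.633, 0.003, 0.001]
force: [0.1, -0.9, -1.0]
gripper_width: 0.0398
grasp_force: 0.0
```

```bash
cat > meas.py <<'E'
from h import *
t=eyes.grab_frame("top");cv2.imwrite("pics/t9.png",t)
def rect(x,y,w,h,th,z):
    g=cv2.cvtColor(t[y:y+h,x:x+w],cv2.COLOR_BGR2GRAY);n,l,st,c=cv2.connectedComponentsWithStats((g>th).astype(np.uint8))
    k=1+st[1:,4].argmax();P=(np.argwhere(l==k)[:,::-1]+[x,y]).astype(np.float32)
    B=cv2.boxPoints(cv2.minAreaRect(P));W=np.array([ray("top",*b,z)[:2] for b in B])
    e=[W[1]-W[0],W[2]-W[1]];L=max(e,key=np.linalg.norm);a=np.degrees(np.arctan2(L[1],L[0]))
    print(W.mean(0).round(4),[round(float(np.linalg.norm(k)),4) for k in e],round(a,1))
E
python3 - <<'E'
from meas import *
rect(350,215,80,70,190,.0505);rect(440,205,110,110,160,.003)
hsv=cv2.cvtColor(t,cv2.COLOR_BGR2HSV)
S=telemetry.read_state()
u=np.radians(-70.6);u=np.array([np.cos(u),np.sin(u)])
c=np.array([.5055,-.112])-.033*u
go([*c,.13],down(109.4,7.3))
E
```

```text
[ 0.5081 -0.1127] [0.0988, 0.0608] -70.6
[ 0.4883 -0.3461] [0.1627, 0.1846] -173.2
d cm [-33.24  11.04   0.53] r [ 0.036  0.123 -0.537] t 20.8 p [0.452  0.2668 0.1356] j [ 0.53  0.32 -0.32  0.93  0.    2.3 ]
```

>>> send_rows:
  deltas:
    - {"dx": -4,"dy": 1.3,"dz": 0.5,"rx": 0,"ry": 0.01,"rz": -0.08,"jaw": 7.2}
    - {"dx": -8,"dy": 2.6,"dz": 0.5,"rx": 0.01,"ry": 0.03,"rz": -0.16,"jaw": 7.2}
    - {"dx": -12,"dy": 4,"dz": 0.5,"rx": 0.01,"ry": 0.05,"rz": -0.24,"jaw": 7.2}
    - {"dx": -16,"dy": 5.3,"dz": 0.5,"rx": 0.02,"ry": 0.06,"rz": -0.32,"jaw": 7.2}
    - {"dx": -20,"dy": 6.6,"dz": 0.5,"rx": 0.02,"ry": 0.08,"rz": -0.4,"jaw": 7.2}
    - {"dx": -24,"dy": 8,"dz": 0.5,"rx": 0.03,"ry": 0.1,"rz": -0.46,"jaw": 7.2}
    - {"dx": -28,"dy": 9.3,"dz": 0.5,"rx": 0.03,"ry": 0.11,"rz": -0.51,"jaw": 7.2}
    - {"dx": -31,"dy": 10.3,"dz": 0.5,"rx": 0.036,"ry": 0.123,"rz": -0.537,"jaw": 7.2}
    - {"dx": -33.2,"dy": 11.1,"dz": 0.5,"rx": 0.036,"ry": 0.123,"rz": -0.537,"jaw": 7.2}
    - {"dx": -33.2,"dy": 11.1,"dz": 0.5,"rx": 0.036,"ry": 0.123,"rz": -0.537,"jaw": 7.2}
    - {"dx": -33.2,"dy": 11.1,"dz": 0.5,"rx": 0.036,"ry": 0.123,"rz": -0.537,"jaw": 7.2}
    - {"dx": -33.2,"dy": 11.1,"dz": 0.5,"rx": 0.036,"ry": 0.123,"rz": -0.537,"jaw": 7.2}

```text
clock: 21.8
position: [0.4931, -0.0802, 0.1283]
tool_rot: [0.577, 0.814, 0.035, -0.054]
force: [-0.7, 0.2, 0.4]
gripper_width: 0.0724
grasp_force: 0.0
```

```bash
python3 - <<'E'
from h import *
im=eyes.grab_frame("scene");cv2.imwrite("pics/s10.png",im)
go([.496,-.0814,.046],down(109.4,7.3))
E
```

```text
d cm [-1.3   0.23  8.16] r [-0.004 -0.001  0.001] t 21.85 p [ 0.4934 -0.0798  0.1286] j [-0.23  0.34 -0.32  0.99  0.11  1.  ]
```

>>> send_rows:
  deltas:
    - {"dx": -1.3,"dy": 0.2,"dz": 2,"rx": 0,"ry": 0,"rz": 0,"jaw": 7.2}
    - {"dx": -1.3,"dy": 0.2,"dz": 4,"rx": 0,"ry": 0,"rz": 0,"jaw": 7.2}
    - {"dx": -1.3,"dy": 0.2,"dz": 5.5,"rx": 0,"ry": 0,"rz": 0,"jaw": 7.2}
    - {"dx": -1.3,"dy": 0.2,"dz": 6.6,"rx": 0,"ry": 0,"rz": 0,"jaw": 7.2}
    - {"dx": -1.3,"dy": 0.2,"dz": 7.3,"rx": 0,"ry": 0,"rz": 0,"jaw": 7.2}
    - {"dx": -1.3,"dy": 0.2,"dz": 7.8,"rx": 0,"ry": 0,"rz": 0,"jaw": 7.2}
    - {"dx": -1.3,"dy": 0.2,"dz": 8.1,"rx": 0,"ry": 0,"rz": 0,"jaw": 7.2}
    - {"dx": -1.3,"dy": 0.2,"dz": 8.1,"rx": 0,"ry": 0,"rz": 0,"jaw": 7.2}
    - {"dx": -1.3,"dy": 0.2,"dz": 8.1,"rx": 0,"ry": 0,"rz": 0,"jaw": 7.2}
  squeeze: 25

```text
clock: 22.6
position: [0.4976, -0.0827, 0.0481]
tool_rot: [0.576, 0.815, 0.036, -0.052]
force: [0.1, -0.2, 0.3]
gripper_width: 0.0722
grasp_force: 0.0
```

```bash
python3 - <<'E'
from h import *
s=eyes.grab_frame("scene")
cv2.imwrite("pics/c11.png",crop(s,265,150,100,100,6)[:600])
go([.496,-.0814,.045],down(109.4,7.3));print(telemetry.read_state()["force"])
E
```

```text
d cm [ 0.15 -0.12  0.35] r [-0.001  0.001  0.   ] t 22.65 p [ 0.4978 -0.0828  0.0483] j [-0.23  0.42 -0.42  0.79  0.11  1.  ]
[-0.44563214  0.0749197   0.54710816]
```

View pics/c11.png

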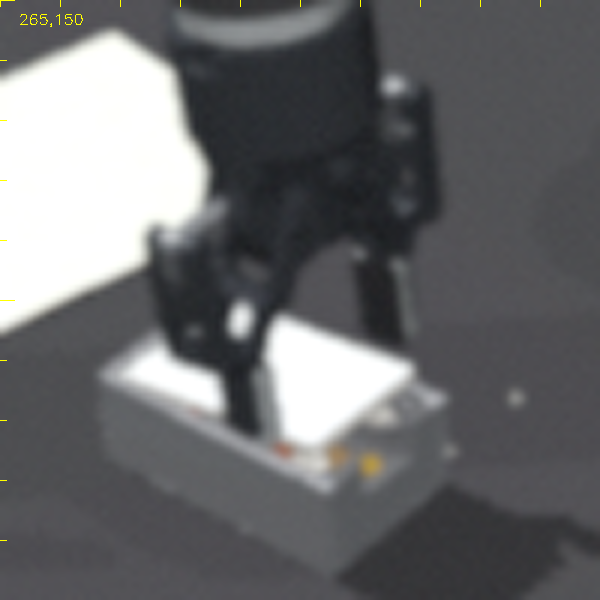

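The fingers straddle the raised plate. The near fingertip is at about scene (305.5,222), next to the rim. I estimate its height from the projection.

```bash
python3 - <<'E'
from h import *
S=telemetry.read_state();p=S["position"];Rt=R.from_quat(S["tool_rot"])
for b in(0,.004,.008,.012):
  print(b,[proj("scene",p+Rt.apply([dx,dy,-b])).round(1).tolist() for dx,dy in((.011,.036),(-.011,.036),(-.011,.046),(.011,.046))])
E
```

```text
0 [[312.7, 227.2], [305.5, 224.4], [302.7, 226.6], [309.8, 229.5]]
0.004 [[312.4, 225.8], [305.3, 223.0], [302.4, 225.2], [309.6, 228.0]]
0.008 [[312.2, 224.4], [305.0, 221.6], [302.2, 223.8], [309.3, 226.6]]
0.012 [[312.0, 222.9], [304.8, 220.2], [301.9, 222.3], [309.1, 225.1]]
```

Fingertips are about 10–12 mm behind the TCP at this opening, so I go 1 cm lower and then close gently.

>>> send_rows:
  deltas:
    - {"dx": 0.1,"dy": -0.1,"dz": 0.3,"rx": 0,"ry": 0,"rz": 0,"jaw": 7.2}
    - {"dx": 0.1,"dy": -0.1,"dz": 0.6,"rx": 0,"ry": 0,"rz": 0,"jaw": 7.2}
    - {"dx": 0.1,"dy": -0.1,"dz": 0.8,"rx": 0,"ry": 0,"rz": 0,"jaw": 7.2}
    - {"dx": 0.1,"dy": -0.1,"dz": 1,"rx": 0,"ry": 0,"rz": 0,"jaw": 7.2}
    - {"dx": 0.1,"dy": -0.1,"dz": 1,"rx": 0,"ry": 0,"rz": 0,"jaw": 7.2}
  squeeze: 25

```text
clock: 23.07
position: [0.4951, -0.081, 0.0375]
tool_rot: [0.577, 0.814, 0.036, -0.053]
force: [-0.3, 0.6, -0.0]
gripper_width: 0.0722
grasp_force: 0.0
```

>>> send_rows:
  deltas:
    - {"dx": 0,"dy": 0,"dz": 0,"rx": 0,"ry": 0,"rz": 0,"jaw": 6.5}
    - {"dx": 0,"dy": 0,"dz": 0,"rx": 0,"ry": 0,"rz": 0,"jaw": 6.2}
    - {"dx": 0,"dy": 0,"dz": 0,"rx": 0,"ry": 0,"rz": 0,"jaw": 5.8}
    - {"dx": 0,"dy": 0,"dz": 0,"rx": 0,"ry": 0,"rz": 0,"jaw": 5.5}
    - {"dx": 0,"dy": 0,"dz": 0,"rx": 0,"ry": 0,"rz": 0,"jaw": 5.5}
    - {"dx": 0,"dy": 0,"dz": 0,"rx": 0,"ry": 0,"rz": 0,"jaw": 5.5}
  squeeze: 25

```text
clock: 23.57
position: [0.4971, -0.081, 0.0398]
tool_rot: [0.577, 0.815, 0.037, -0.051]
force: [-0.9, 0.3, 12.2]
gripper_width: 0.0591
grasp_force: 32.7
```

>>> send_rows:
  deltas:
    - {"dx": 0.03,"dy": 0,"dz": -0.2,"rx": 0,"ry": 0,"rz": 0,"jaw": 5.5}
    - {"dx": 0.06,"dy": 0,"dz": -0.5,"rx": 0,"ry": 0,"rz": 0,"jaw": 5.5}
    - {"dx": 0.1,"dy": 0,"dz": -0.8,"rx": 0,"ry": 0,"rz": 0,"jaw": 5.5}
    - {"dx": 0.13,"dy": 0,"dz": -1,"rx": 0,"ry": 0,"rz": 0,"jaw": 5.5}
    - {"dx": 0.13,"dy": 0,"dz": -1,"rx": 0,"ry": 0,"rz": 0,"jaw": 5.5}
  squeeze: 30

```text
clock: 23.98
position: [0.4956, -0.0811, 0.0482]
tool_rot: [0.577, 0.815, 0.036, -0.052]
force: [1.0, -0.3, -0.1]
gripper_width: 0.0592
grasp_force: 32.4
```

```bash
sed -i 's/pics\/now/pics\/now2/' cov.py; python3 cov.py; python3 -c "
from h import *
s=telemetry.read_state();print(s['gripper_width'],s['grasp_force'],s['torque'])"
```

```text
0.05905714651968022 32.41973876953125 [-0.06452163 -0.06436989  0.05089456]Traceback (most recent call last):
  File "cov.py", line 10, in <module>
    im=eyes.grab_frame("scene");print({k:v.tolist() for k,v in corners(im).items()})
                                                               ~~~~~~~^^^^
  File "cov.py", line 7, in corners
    P=c[0][:,0]+[x,y]
      ~^^^
IndexError: list index out of range
```

>>> send_rows:
  deltas:
    - {"dx": 0.1,"dy": 0,"dz": -1,"rx": 0,"ry": 0,"rz": 0,"jaw": 5.5}
    - {"dx": 0.3,"dy": 0,"dz": -2,"rx": 0,"ry": 0,"rz": 0,"jaw": 5.5}
    - {"dx": 0.4,"dy": 0,"dz": -3.5,"rx": 0,"ry": 0,"rz": 0,"jaw": 5.5}
    - {"dx": 0.6,"dy": 0,"dz": -5,"rx": 0,"ry": 0,"rz": 0,"jaw": 5.5}
    - {"dx": 0.8,"dy": 0,"dz": -6.5,"rx": 0,"ry": 0,"rz": 0,"jaw": 5.5}
    - {"dx": 1,"dy": 0,"dz": -8,"rx": 0,"ry": 0,"rz": 0,"jaw": 5.5}
    - {"dx": 1,"dy": 0,"dz": -8,"rx": 0,"ry": -0.06,"rz": 0,"jaw": 5.5}
    - {"dx": 1,"dy": 0,"dz": -8,"rx": 0,"ry": -0.127,"rz": 0,"jaw": 5.5}
    - {"dx": 1,"dy": 0,"dz": -8,"rx": 0,"ry": -0.127,"rz": 0,"jaw": 5.5}
    - {"dx": 1,"dy": 0,"dz": -8,"rx": 0,"ry": -0.127,"rz": 0,"jaw": 5.5}

```text
clock: 24.87
position: [0.4955, -0.0804, 0.1295]
tool_rot: [0.577, 0.817, -0.0, -0.001]
force: [0.5, 0.2, -0.6]
gripper_width: 0.0592
grasp_force: 32.5
```

```bash
cat > held.py <<'E'
from h import *
from scipy.optimize import least_squares
def held(tag,box,th=190):
    "fit pitch/offsets of plate in tool frame to its white outline in the scene view"
    im=eyes.grab_frame("scene");cv2.imwrite(f"pics/{tag}.png",im)
    S=telemetry.read_state();return im,S
E
python3 - <<'E'
from h import *
im=eyes.grab_frame("scene");cv2.imwrite("pics/s12.png",im);t=eyes.grab_frame("top");cv2.imwrite("pics/t12.png",t)
S=telemetry.read_state();p=S["position"];Rt=R.from_quat(S["tool_rot"]);print(p,S["gripper_width"],S["force"],Rt.as_matrix().round(3).tolist())
# predicted corners for plate: tool frame top plane offset -g, grip 33mm from centre
for n in("scene","top"):
  for g in(.012,.018):
    print(n,g,[proj(n,p+Rt.apply([x,y,-g])).round(1).tolist() for x,y in((.018,.03),(.018,-.03),(-.084,-.03),(-.084,.03))])
def blobs(im,x0,y0,x1,y1,th):
    g=cv2.cvtColor(im[y0:y1,x0:x1],cv2.COLOR_BGR2GRAY);n,l,st,c=cv2.connectedComponentsWithStats((g>th).astype(np.uint8))
    for k in range(1,n):
        if st[k,4]>60:
            P=(np.argwhere(l==k)[:,::-1]+[x0,y0]).astype(np.int32);H=cv2.approxPolyDP(cv2.convexHull(P),2.5,True)[:,0];print(st[k,4],H.tolist())
print("scene");blobs(im,230,130,360,250,190)
print("top");blobs(t,330,180,460,300,190)
E
```

```text
[ 0.49589154 -0.08121057  0.12898815] 0.05902707786146637 [-0.08184857 -0.21285304 -0.64949331] [[-0.333, 0.943, -0.002], [0.943, 0.333, -0.0], [0.0, -0.002, -1.0]]
scene 0.012 [[316.5, 194.8], [333.8, 182.1], [299.6, 166.7], [282.0, 178.4]]
scene 0.018 [[316.4, 192.5], [333.8, 179.9], [299.5, 164.5], [281.8, 176.2]]
top 0.012 [[366.8, 239.5], [377.1, 269.2], [427.7, 252.2], [417.1, 222.6]]
top 0.018 [[367.1, 239.2], [377.5, 269.1], [428.4, 252.0], [417.8, 222.2]]
scene
72 [[245, 130], [241, 135], [232, 133], [233, 130]]
2005 [[303, 186], [262, 205], [231, 178], [285, 156], [292, 161]]
258 [[333, 179], [315, 192], [315, 173]]
top
```

Scene corners of the held plate, (333,179) and (315,192), match the prediction with the plate top 18 mm behind the TCP. So the plate centre is 15 mm behind it, and the TCP must end at z ≈ 8 mm.

```bash
python3 -c "
from h import *
go([.4833,-.3132,.05],down(96.8))"
```

```text
d cm [-21.46  -8.89   7.91] r [-0.002 -0.     0.22 ] t 24.97 p [ 0.4959 -0.0812  0.129 ] j [-0.16  0.29 -0.38  0.91 -0.    1.07]
```

>>> send_rows:
  deltas:
    - {"dx": -1,"dy": -0.4,"dz": 0,"rx": 0,"ry": 0,"rz": 0.01,"jaw": 5.5}
    - {"dx": -3,"dy": -1.2,"dz": 0,"rx": 0,"ry": 0,"rz": 0.03,"jaw": 5.5}
    - {"dx": -6,"dy": -2.5,"dz": 0,"rx": 0,"ry": 0,"rz": 0.06,"jaw": 5.5}
    - {"dx": -9,"dy": -3.7,"dz": 0,"rx": 0,"ry": 0,"rz": 0.09,"jaw": 5.5}
    - {"dx": -12,"dy": -5,"dz": 0,"rx": 0,"ry": 0,"rz": 0.12,"jaw": 5.5}
    - {"dx": -15,"dy": -6.2,"dz": 0,"rx": 0,"ry": 0,"rz": 0.16,"jaw": 5.5}
    - {"dx": -18,"dy": -7.5,"dz": 1,"rx": 0,"ry": 0,"rz": 0.19,"jaw": 5.5}
    - {"dx": -20,"dy": -8.3,"dz": 2.5,"rx": 0,"ry": 0,"rz": 0.21,"jaw": 5.5}
    - {"dx": -21,"dy": -8.7,"dz": 4,"rx": 0,"ry": 0,"rz": 0.22,"jaw": 5.5}
    - {"dx": -21.5,"dy": -8.9,"dz": 6,"rx": 0,"ry": 0,"rz": 0.22,"jaw": 5.5}
    - {"dx": -21.5,"dy": -8.9,"dz": 7.5,"rx": 0,"ry": 0,"rz": 0.22,"jaw": 5.5}
    - {"dx": -21.5,"dy": -8.9,"dz": 7.9,"rx": 0,"ry": 0,"rz": 0.22,"jaw": 5.5}
    - {"dx": -21.5,"dy": -8.9,"dz": 7.9,"rx": 0,"ry": 0,"rz": 0.22,"jaw": 5.5}
    - {"dx": -21.5,"dy": -8.9,"dz": 7.9,"rx": 0,"ry": 0,"rz": 0.22,"jaw": 5.5}

```text
clock: 26.13
position: [0.4829, -0.3142, 0.0499]
tool_rot: [0.664, 0.748, -0.001, -0.001]
force: [0.2, 0.1, -0.9]
gripper_width: 0.0591
grasp_force: 32.5
```

```bash
python3 -c "
from h import *
go([.4833,-.3132,.008],down(96.8))
s=telemetry.read_state();print(s['gripper_width'],s['force'],s['torque'])"
```

```text
d cm [0.1  0.06 4.19] r [-0.002  0.    -0.001] t 26.13 p [ 0.4829 -0.3142  0.0499] j [-0.58  0.48 -0.31  0.79 -0.    0.88]
0.05910121747087671 [ 0.20925919  0.10138331 -0.85831646] [ 0.02627314 -0.00764313 -0.01060041]
```

Lower slowly and stop on first contact.

>>> send_rows:
  deltas:
    - {"dx": 0.1,"dy": 0,"dz": 1,"rx": 0,"ry": 0,"rz": 0,"jaw": 5.5}
    - {"dx": 0.1,"dy": 0,"dz": 2,"rx": 0,"ry": 0,"rz": 0,"jaw": 5.5}
    - {"dx": 0.1,"dy": 0,"dz": 2.8,"rx": 0,"ry": 0,"rz": 0,"jaw": 5.5}
    - {"dx": 0.1,"dy": 0,"dz": 3.3,"rx": 0,"ry": 0,"rz": 0,"jaw": 5.5}
    - {"dx": 0.1,"dy": 0,"dz": 3.6,"rx": 0,"ry": 0,"rz": 0,"jaw": 5.5}
    - {"dx": 0.1,"dy": 0,"dz": 3.8,"rx": 0,"ry": 0,"rz": 0,"jaw": 5.5}
    - {"dx": 0.1,"dy": 0,"dz": 3.8,"rx": 0,"ry": 0,"rz": 0,"jaw": 5.5}
    - {"dx": 0.1,"dy": 0,"dz": 3.8,"rx": 0,"ry": 0,"rz": 0,"jaw": 5.5}

```text
clock: 26.8
position: [0.4831, -0.3127, 0.012]
tool_rot: [0.664, 0.748, -0.001, -0.0]
force: [-0.5, -0.1, 0.6]
gripper_width: 0.0591
grasp_force: 32.5
```

>>> send_rows:
  deltas:
    - {"dx": 0,"dy": 0,"dz": 0.05,"rx": 0,"ry": 0,"rz": 0,"jaw": 5.5}
    - {"dx": 0,"dy": 0,"dz": 0.1,"rx": 0,"ry": 0,"rz": 0,"jaw": 5.5}
    - {"dx": 0,"dy": 0,"dz": 0.15,"rx": 0,"ry": 0,"rz": 0,"jaw": 5.5}
    - {"dx": 0,"dy": 0,"dz": 0.15,"rx": 0,"ry": 0,"rz": 0,"jaw": 5.5}

```text
clock: 27.13
position: [0.4832, -0.3127, 0.0106]
tool_rot: [0.664, 0.748, -0.001, -0.0]
force: [-0.1, 0.2, 0.0]
gripper_width: 0.0592
grasp_force: 32.6
```

>>> send_rows:
  deltas:
    - {"dx": 0,"dy": 0,"dz": 0.04,"rx": 0,"ry": 0,"rz": 0,"jaw": 5.5}
    - {"dx": 0,"dy": 0,"dz": 0.08,"rx": 0,"ry": 0,"rz": 0,"jaw": 5.5}
    - {"dx": 0,"dy": 0,"dz": 0.12,"rx": 0,"ry": 0,"rz": 0,"jaw": 5.5}
    - {"dx": 0,"dy": 0,"dz": 0.12,"rx": 0,"ry": 0,"rz": 0,"jaw": 5.5}

```text
clock: 27.47
position: [0.4832, -0.3126, 0.01]
tool_rot: [0.664, 0.748, -0.001, 0.0]
force: [-0.6, 1.1, 5.9]
gripper_width: 0.059
grasp_force: 33.1
```

>>> send_rows:
  deltas:
    - {"dx": 0,"dy": 0,"dz": 0.04,"rx": 0,"ry": 0,"rz": 0,"jaw": 5.5}
    - {"dx": 0,"dy": 0,"dz": 0.08,"rx": 0,"ry": 0,"rz": 0,"jaw": 5.5}
    - {"dx": 0,"dy": 0,"dz": 0.12,"rx": 0,"ry": 0,"rz": 0,"jaw": 5.5}
    - {"dx": 0,"dy": 0,"dz": 0.12,"rx": 0,"ry": 0,"rz": 0,"jaw": 5.5}

```text
clock: 27.8
position: [0.4833, -0.3126, 0.0099]
tool_rot: [0.664, 0.748, -0.001, 0.0]
force: [-3.7, 3.1, 13.6]
gripper_width: 0.059
grasp_force: 33.8
```

>>> send_rows:
  deltas:
    - {"dx": 0,"dy": 0,"dz": -0.1,"rx": 0,"ry": 0,"rz": 0,"jaw": 5.5}
    - {"dx": 0,"dy": 0,"dz": -0.16,"rx": 0,"ry": 0,"rz": 0,"jaw": 5.5}
    - {"dx": 0,"dy": 0,"dz": -0.16,"rx": 0,"ry": 0,"rz": 0,"jaw": 6.4}
    - {"dx": 0,"dy": 0,"dz": -0.16,"rx": 0,"ry": 0,"rz": 0,"jaw": 7.5}
    - {"dx": 0,"dy": 0,"dz": -0.16,"rx": 0,"ry": 0,"rz": 0,"jaw": 7.5}
    - {"dx": 0,"dy": 0,"dz": -0.16,"rx": 0,"ry": 0,"rz": 0,"jaw": 7.5}
    - {"dx": 0,"dy": 0,"dz": -1,"rx": 0,"ry": 0,"rz": 0,"jaw": 7.5}
    - {"dx": 0,"dy": 0,"dz": -3,"rx": 0,"ry": 0,"rz": 0,"jaw": 7.5}
    - {"dx": 0,"dy": 0,"dz": -6,"rx": 0,"ry": 0,"rz": 0,"jaw": 7.5}
    - {"dx": 0,"dy": 0,"dz": -10,"rx": 0,"ry": 0,"rz": 0,"jaw": 7.5}
    - {"dx": 0,"dy": 0,"dz": -14,"rx": 0,"ry": 0,"rz": 0,"jaw": 7.5}
    - {"dx": 7,"dy": 0,"dz": -17,"rx": 0,"ry": 0,"rz": 0,"jaw": 7.5}
    - {"dx": 13,"dy": 0,"dz": -17,"rx": 0,"ry": 0,"rz": 0,"jaw": 7.5}
    - {"dx": 19,"dy": 0,"dz": -17,"rx": 0,"ry": 0,"rz": 0,"jaw": 7.5}
    - {"dx": 25,"dy": 0,"dz": -17,"rx": 0,"ry": 0,"rz": 0,"jaw": 7.5}
    - {"dx": 25,"dy": 0,"dz": -17,"rx": 0,"ry": 0,"rz": 0,"jaw": 7.5}
    - {"dx": 25,"dy": 0,"dz": -17,"rx": 0,"ry": 0,"rz": 0,"jaw": 7.5}

```text
clock: 29.22
position: [0.4535, -0.0666, 0.1785]
tool_rot: [0.664, 0.748, -0.001, 0.0]
force: [1.0, -1.1, 0.3]
gripper_width: 0.0749
grasp_force: 0.0
```

```bash
python3 - <<'E'
from meas import *
def hull(g,th,x0,y0,x1,y1,n="top",amin=150,inv=False):
    m=(g[y0:y1,x0:x1]>th).astype(np.uint8);k,l,st,c=cv2.connectedComponentsWithStats(m)
    for i in range(1,k):
        if st[i,4]>amin:
            P=(np.argwhere(l==i)[:,::-1]+[x0,y0]).astype(np.int32);print(th,st[i,4],cv2.approxPolyDP(cv2.convexHull(P),2.5,True)[:,0].tolist())
g=cv2.cvtColor(t,cv2.COLOR_BGR2GRAY)
R_=g[205:315,440:550];print("percentiles",np.percentile(R_,[50,60,70,80,90,95,99]))
# edges of the cover on the board via colour: board slightly yellowish vs cover white
b=t[205:315,440:550].astype(int);print("row through middle", b[55,10:100:3].tolist())
# opener: compare against first frame
t0=cv2.imread("pics/top0.png");d=cv2.absdiff(t,t0).max(2)[235:310,170:265];print("opener diff px>40",int((d>40).sum()),"case area ok")
print("tcp",telemetry.read_state()["position"],telemetry.read_state()["clock"])
for nm,(x,y,w,h) in dict(tape=(320,130,55,50),glue=(405,130,45,50),tweezers=(225,118,55,60)).items():
    print(nm,int((cv2.absdiff(t,t0).max(2)[y:y+h,x:x+w]>40).sum()))
E
```

```text
percentiles [109. 118. 122. 127. 237. 238. 239.]
row through middle [[91, 124, 123], [90, 124, 123], [91, 123, 125], [88, 125, 123], [91, 123, 124], [89, 124, 125], [90, 125, 122], [93, 127, 125], [93, 128, 126], [55, 76, 75], [33, 41, 41], [29, 44, 40], [82, 115, 113], [89, 124, 122], [91, 124, 125], [67, 70, 67], [91, 122, 121], [92, 125, 123], [98, 132, 131], [235, 232, 232], [239, 237, 237], [238, 236, 236], [239, 237, 236], [238, 236, 235], [231, 238, 238], [239, 237, 237], [240, 239, 239], [74, 73, 73], [80, 79, 80], [76, 70, 77]]
opener diff px>40 64 case area ok
tcp [ 0.45173422 -0.05950201  0.17848904] 29.2667
tape 0
glue 0
tweezers 0
```

>>> send_rows:
  deltas:
    - {"dx": 4,"dy": 0,"dz": -2,"rx": 0,"ry": 0,"rz": 0,"jaw": 7.5}
    - {"dx": 8,"dy": 0,"dz": -2,"rx": 0,"ry": 0,"rz": 0,"jaw": 7.5}
    - {"dx": 12,"dy": 0,"dz": -2,"rx": 0,"ry": 0,"rz": 0,"jaw": 7.5}
    - {"dx": 15,"dy": 0,"dz": -2,"rx": 0,"ry": 0,"rz": 0,"jaw": 7.5}
    - {"dx": 15,"dy": 0,"dz": -2,"rx": 0,"ry": 0,"rz": 0,"jaw": 7.5}
    - {"dx": 15,"dy": 0,"dz": -2,"rx": 0,"ry": 0,"rz": 0,"jaw": 7.5}

```text
clock: 29.77
position: [0.4362, 0.0818, 0.198]
tool_rot: [0.662, 0.749, -0.001, 0.0]
force: [0.2, 0.4, 0.4]
gripper_width: 0.0751
grasp_force: 0.0
```

```bash
python3 - <<'E'
from meas import *
s=eyes.grab_frame("scene");cv2.imwrite("pics/s13.png",s)
p=np.array([.4872,-.346]);a=np.radians(-83.2);u=np.array([np.cos(a),np.sin(a)]);v=np.array([-u[1],u[0]])
for n,im in(("top",t),("scene",s)):
    print(n,[proj(n,[*(p+x*u+y*v),.026]).round(1).tolist() for x,y in((-.051,.03),(-.051,-.03),(.051,-.03),(.051,.03))])
g=t[205:315,440:550];print(np.percentile(g.max(2),[1,5,25,50,75,95]))
# plate vs board: saturation
h=cv2.cvtColor(t,cv2.COLOR_BGR2HSV)
for r in (245,262,280): print(r,[tuple(map(int,h[r,c,1:])) for c in range(446,546,4)])
E
```

```text
top [[472.1, 249.7], [475.8, 277.3], [522.9, 272.5], [519.0, 244.8]]
scene [[274.4, 184.2], [293.1, 175.9], [272.0, 160.0], [253.7, 167.6]]
[ 69.  72.  77. 137. 239. 241.]
245 [(7, 75), (7, 77), (7, 138), (2, 240), (2, 240), (3, 241), (3, 240), (5, 238), (8, 237), (3, 238), (7, 239), (3, 238), (6, 237), (5, 237), (5, 236), (5, 238), (6, 229), (5, 238), (4, 236), (2, 239), (3, 232), (13, 78), (6, 80), (10, 80), (16, 79)]
262 [(7, 74), (13, 76), (7, 73), (25, 186), (23, 192), (22, 195), (23, 196), (4, 232), (2, 240), (1, 240), (2, 240), (2, 238), (2, 240), (2, 240), (2, 240), (3, 239), (2, 241), (3, 238), (2, 241), (9, 237), (2, 239), (5, 159), (7, 76), (7, 78), (10, 79)]
280 [(10, 76), (6, 80), (6, 79), (5, 53), (17, 197), (22, 196), (15, 204), (20, 192), (5, 222), (1, 232), (1, 235), (2, 239), (2, 240), (2, 240), (3, 240), (1, 238), (2, 239), (3, 239), (2, 240), (3, 240), (3, 240), (3, 239), (7, 78), (10, 78), (3, 78)]
```

```bash
python3 - <<'E'
from h import *
for n,a,b,(x0,y0,x1,y1) in(("top","pics/top0.png","pics/t9.png",(446,212,546,312)),("scene","pics/scene0.png","pics/s13.png",(225,150,325,210))):
    A,B=cv2.imread(a),cv2.imread(b)
    d=(B.astype(int)-A)[y0:y1,x0:x1].sum(2)
    print(n)
    for r in range(0,y1-y0,4): print(f"{y0+r:4d} "+"".join("#" if v<-25 else("+" if v>15 else ".") for v in cv2.blur(d[r:r+2].astype(np.float32),(2,2))[0][::1]))
E
```

```text
top
 212 .........................++..++++.++..+++++......+..+..++.+++++++.++.....++.........................
 216 .........................++.....+.++.++..++..++..++.....++...........+..............................
 220 .........................+++.+........+...+.........................................................
 224 ....................................................................................................
 228 ....................................................................................................
 232 ....................................................................................................
 236 ....................................................................................................
 240 ....................................................................................................
 244 ....................................................................................................
 248 ........+++.........................................................................................
 252 .........+++............####...
[... 2449 characters left out ...]
.......#######...####################...........++++++.........+
 186 +++++++++++++++++++++++++++++++++++++++++++++...#############################.++++++++++++++++++++++
 190 ++++++++++++++++++++++++++++++++++++++++++++++++++++..#################.....++++++++++++++++++++++++
 194 ++++++++++++++++++++++++++++++++++++++++++++++++++++++++++..#......+++++++++++++++++++++++++++++++++
 198 ++++++++++++++++++++++++++++++++++++++++++++++++++++++++++++++++++++................................
 202 +++++++.........................+++++++++++++..........................################.............
 206 .................................................................###############################....
```

```bash
python3 - <<'E'
from h import *
for n,fs,(x0,y0,x1,y1) in(("top",("top0","t9"),(170,240,265,310)),("scene",("scene0","s13"),(390,270,470,350))):
  for f in fs:
    c=cv2.imread(f"pics/{f}.png")[y0:y1,x0:x1];h=cv2.cvtColor(c,cv2.COLOR_BGR2HSV)
    for nm,m in(("steel",(h[...,1]<60)&(h[...,2]>170)),("handle",(h[...,1]>125)&(h[...,2]>120))):
        k,l,st,ce=cv2.connectedComponentsWithStats(m.astype(np.uint8));i=1+st[1:,4].argmax();print(n,f,nm,st[i].tolist(),ce[i].round(1))
E
```

```text
top top0 steel [54, 32, 28, 13, 191] [67.2 38.5]
top top0 handle [13, 23, 42, 16, 304] [33.3 30.6]Traceback (most recent call last):
  File "<stdin>", line 6, in <module>
ValueError: attempt to get argmax of an empty sequence
```

>>> send_rows:
  deltas:
    - {"dx": -4,"dy": 0,"dz": -1,"rx": 0,"ry": 0,"rz": 0,"jaw": 7.5}
    - {"dx": -8,"dy": 0,"dz": -2,"rx": 0,"ry": 0,"rz": 0,"jaw": 7.5}
    - {"dx": -11,"dy": 0,"dz": -2,"rx": 0,"ry": 0,"rz": 0,"jaw": 7.5}
    - {"dx": -13,"dy": 0,"dz": -2,"rx": 0,"ry": 0,"rz": 0,"jaw": 7.5}
    - {"dx": -13,"dy": 0,"dz": -2,"rx": 0,"ry": 0,"rz": 0,"jaw": 7.5}

```text
clock: 30.28
position: [0.4522, -0.0532, 0.2179]
tool_rot: [0.667, 0.745, -0.001, 0.001]
force: [-0.5, 0.3, 0.6]
gripper_width: 0.075
grasp_force: 0.0
```

```bash
python3 - <<'E'
from h import *
cv2.imwrite("pics/t14.png",eyes.grab_frame("top"));cv2.imwrite("pics/s14.png",eyes.grab_frame("scene"))
for n,fs,(x0,y0,x1,y1) in(("top",("top0","t14"),(170,240,265,310)),("scene",("scene0","s14"),(390,270,470,350))):
  for f in fs:
    c=cv2.imread(f"pics/{f}.png")[y0:y1,x0:x1];h=cv2.cvtColor(c,cv2.COLOR_BGR2HSV)
    for nm,m in(("steel",(h[...,1]<60)&(h[...,2]>150)),("handle",(h[...,1]>115)&(h[...,2]>110))):
        k,l,st,ce=cv2.connectedComponentsWithStats(m.astype(np.uint8))
        if k>1: i=1+st[1:,4].argmax();print(n,f,nm,st[i].tolist(),ce[i].round(1))
E
```

```text
top top0 steel [54, 32, 28, 14, 203] [67.5 38.6]
top top0 handle [13, 23, 42, 17, 342] [33.4 30.6]
top t14 steel [54, 32, 28, 13, 204] [67.4 38.2]
top t14 handle [12, 24, 43, 16, 336] [33.2 31.1]
scene scene0 steel [19, 11, 20, 24, 178] [27.8 20.7]
scene scene0 handle [32, 28, 29, 42, 473] [46.  48.3]
scene s14 steel [19, 11, 20, 24, 184] [27.7 21. ]
scene s14 handle [32, 28, 30, 41, 472] [46.6 48.3]
```

The opener is back within a millimetre or so of its first place, and the cover stands on the board. Handing in.

```bash
python3 -c "
from rig import ctrl
print(ctrl.sign_off())"
```

```text
the job is handed in; nothing more can be done
None
```

The job is handed in at about 30 s of 58 s: I pried the cover loose with the blade (two insertions, as one side dropped back after the first), put the opener back on its rest, and set the cover top side up within about 3 mm of the board's middle; I left the tape, glue and tweezers alone.

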